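# Loosen the lock wheel and slide the bangle block home

### The job

On the bangle stand, loosen the upright knurled lock wheel by two full turns, to within a quarter turn, by rolling a fingertip across the top of its rim back towards the open end of the channel, stroke after stroke. Then, with a fingertip, push the freed bangle block along its channel until it rests against the end stop. The block stays down on the stand, not lifted or tipped, and the other wares are left where they are.

Things in the scene. Friction and masses are not known exactly. Their poses are not given: they have to be found in the camera images.
- stand: fixed display stand: dark wooden plate 240 x 180 x 10 mm on the counter. x runs along the block's channel towards the end stop, z up; origin on the counter surface under the channel's centre line. The plate spans x -130..110, y -135..45. Two rails (8 mm above the plate, inner faces y = +-31) guide the block along x; the channel is open at its -x end.
- end_stop (a point): middle of the end stop's face that the block comes to rest against, at x = 75, y = 0, z = 25 mm in the stand's frame; the stop is 78 mm wide, its top 40 mm above the counter.
- wheel_centre (a point): centre of the upright knurled steel lock wheel, fixed in the stand at x = -40, y = -105, z = 48 mm. Axle level, along the stand's y. Rim 65 mm dia over its 24 straight ridges (2.5 mm high; three side by side are of brass, wider, a mark to count turns), core 60 mm dia, 22 mm wide. Needs about 2 N at the rim, stays where left, never moves sideways.
- wheel_top (a point): highest point of the wheel's rim (fixed in the stand, does not turn), 80.5 mm above the counter. The upper rim is free from above; the wheel stands in a steel fork: cheeks at both sides (36 mm over their outsides) reach 16 mm above the wheel's centre, walls before and behind (outer faces 41 mm from the centre along x) reach 2 mm above it.
- lock_wheel (a joint): turn of the lock wheel, rad; 0 = tight (the start, a stop), grows as it loosens: the top of the rim then moves towards the stand's -x. One full turn is 6.283. The wheel can go far beyond two turns.
- lock_pin (a joint): withdrawal (m) of the threaded steel lock pin, 12 mm dia, on the wheel's axle line. The wheel draws it back 4 mm per turn; its tail comes out of the fork's outer side by as much. At 0 it reaches 5 mm into a hole in the block's side and locks the block; the block is free after about one and a half turns.
- block_centre (a point): centre of the loose pale wooden sliding block, 80 (x) x 60 (y) x 64 mm (z), axes as the stand's; it stands on the plate, so this point is 42 mm above the counter. Three bangles fixed on top (dia 68) make it 91 mm high (plus a 5 mm post). Mass 0.2 to 0.4 kg. It starts at x = -40, y = 0 in the stand's frame; against the end stop it is at x = +35.
- flat_bangle: loose terracotta bangle, outer dia 68, inner 58, 12 high, lying flat on the stand's plate; bystander, leave alone (mm; origin at the centre of its underside)
- bowl: loose blue bowl, rim dia 100, 45 high, left of the stand; bystander (mm; origin at the centre of its underside)
- cone: loose black bracelet cone, foot dia 84, 130 high, beyond the stand; bystander (mm; origin at the centre of its underside)
- wide_bangle: loose wooden bangle, outer dia 72, 24 high, lying flat left of the stand; bystander (mm; origin at the centre of its underside)
- bead_tray: loose wooden tray with compartments, 110 x 150 x 25; bystander (mm; origin at the centre of its underside)
- elephant: loose carved wooden elephant, about 34 x 115 x 75; bystander (mm; origin at the centre of its underside)
- small_drum: loose waisted terracotta drum, dia 90, 110 high; bystander (mm; origin at the centre of its underside)
- block: the same sliding block (origin at the centre of its underside)
Mind the look-alikes: they are no part of the job. Of the things that look like the block, the middle-sized one is meant.

How it is judged (in metres and radians):
On the way, in this order (a step that is already met when the one before it is completed fails the run):
1. the lock wheel is loosened by two turns, give or take 0.3 turn, with the block still in its locked place (value of joint lock_wheel above 10.6814 rad and x of block_centre in the frame of stand below -0.02 m), for 0.2 s.
2. the block rests against the end stop (x of block_centre in the frame of stand above 0.031 m), for 0.2 s.
At the end, for the whole second after the job is handed in: the lock wheel stands between 1.7 and 2.3 turns loose and still; the block rests flat in its channel within 4 mm of the end stop (value of joint lock_wheel between 10.6814 and 14.4513 rad and x of block_centre in the frame of stand between 0.031 and 0.039 m and height (world z) of block_centre below 0.046 m and angle between block_centre's own z axis and vertical below 0.08 rad and linear speed of block below 0.02 m/s and velocity of joint lock_wheel below 0.1 rad/s); the robot touches nothing.
It fails at once if the block is lifted more than 10 mm or tipped (height (world z) of block_centre above 0.052 m or angle between block_centre's own z axis and vertical above 0.2 rad).
It fails at once if another ware is moved more than 25 mm, lifted or knocked over (distance of any of flat_bangle, bowl, cone, wide_bangle, bead_tray, elephant, small_drum from where it was at the start of the episode above 0.025 m or angle between any of flat_bangle, bowl, cone, wide_bangle, bead_tray, elephant, small_drum's own z axis and vertical above 0.5 rad).
It also fails if it takes over 72 s, if anything falls off the work surface, if the arm or the gripper's body presses on something with over 40 N, if the wrist force passes 120 N, or if a joint passes its speed limit or range.

### The arm

A 7-joint arm with a two-finger parallel gripper is mounted at the origin on the work surface. World frame = base frame: x ahead of the robot, y to its left, z up, the work surface at z = 0. Lengths are in mm, angles in rad, forces in N, time in s.
With the tool pointing down it reaches from about 400 to 850 mm from the base axis. Payload 4.5 kg.
Tool frame: the origin (TCP) lies at the very end of the fingers, on their centre line; the grasp point (between the pads) lies 19 mm behind it (r.grip_depth is the distance from the TCP to the grasp point, in mm); z points along the fingers, y is the direction in which the jaws open and shut (so a half turn about z gives the same grasp; the last joint's range is limited). The gripper opens to 85 mm and grips with 20 to 120 N. Pads are 22 mm wide; open, the fingers measure 114 mm over their backs; the gripper's body (76 mm by 85 mm) begins 54 mm behind the grasp point. The pads swing forward as they close: fully open they stand 13 mm farther back than shut.
Start: joints at [-1.146, 0.689, -0.195, 1.565, 0.157, 0.902, -0.215], TCP at [238.064, 577.913, 194.117] pointing down, gripper open.
Joint ranges: [-3.01, 3.01], [-0.46, 2.08], [-1.47, 1.51], [0.13, 2.56], [-1, 4.14], [0.04, 2.09], [-2.66, 2.66]. Speed limits (rad/s): [2.57, 2.57, 3.14, 3.14, 3.14, 3.14, 3.14].

### API

Orientations are given as a unit quaternion [w, x, y, z].
In Python, from plant import r gives the robot as it stands.
- The arm moves only by the tool move_arm, never from a script. Its argument "moves" is a list that holds one entry, the list of rows, each a list of 5 numbers: the shift along the world's x, y, z in cm, then the turn about the world's z in rad, then the finger opening in cm, from 0 to 8.54. A call has 1 to 12 rows; each row shifts and turns the pose as measured when the row begins; what a row does not reach is not made up. A row lasts 1/10 s, in which the tool goes at most 50 mm and 8.59 degrees, less where a joint would pass 70% of its speed; a pose out of reach is approached as far as the arm can. A call with a gripper value outside its range is refused whole. The fingers move at their own pace and stop on an object; the grip force is fixed at half the most. Time passes only in rows, so rows that do not move let the fingers close. It gives the time, the measured TCP pose, the force and the opening at its end, in the units of the state.
- r.read_state(): the state, without advancing time (a new reading comes with each control period).
- r.snapshot(name): name is "side" or "top"; returns the picture (420x560x3 uint8, red, green, blue); there is no depth.
- r.camera_model(name): a dict with "fovy" (degrees; the focal length in pixels is half the picture's height over the tangent of half this angle, whatever the lens; pixels are square), "cx", "cy" (the principal point, pixels), "rvec" (rotation vector, rad) and "tvec" (3), from world to camera coordinates, as OpenCV has them. Camera axes: x right, y down, z forward; pixel columns grow to the right and rows downward; lengths in mm; the calibration is good to about 2 mm. A picture is of the moment at which its call begins. camera_model takes no time and is no camera call.
- r.close_job(): hands the job in, once; it reports no verdict.
The state is a dict: "t": time; "joint_positions": joint angles; "joint_vel": joint speeds; "tau": joint torques, N m; "position": TCP position; "eef_rot": TCP orientation; "ft_force": force on the tool from outside, world axes, zero at the start; "wrist_torque": the same for the moment, N m; "grip_width": opening from 0.0 (shut) to 1.0 (fully open).
Only numpy, scipy, OpenCV 4.12 (cv2) and the standard library are available. Lean on these libraries where they do the work, as an engineer would, in place of code of your own. Each camera call takes 0.05 s, during which the arm holds its last target.

## Working session

There is one attempt and no reset: what is moved stays moved. The work goes in short steps, Python scripts to look and compute and a tool call to move; the robot and the scene stay as the last step left them, time stands still between calls to the robot, and variables do not carry over. Pictures are saved under pics/ and viewed, and the job is handed in when it is done.

Besides the shell and the picture viewer there is one more tool, called after "Emit:" by a JSON object that holds its "fn" and its "kwargs", one argument or row to a line. move_arm: Moves the arm, as the interface text tells. Its arguments: {"type":"object","properties":{"moves":{"type":"array","items":{"type":"array","items":{"type":"array","items":{"type":"number"}}}}},"required":["moves"]}

```bash
mkdir -p pics; ls
python3 - <<'E'
from plant import r
import cv2
for n in("side","top"):
    cv2.imwrite(f"pics/{n}0.png",r.snapshot(n)[:,:,::-1]); print(n,r.camera_model(n))
print(r.read_state())
E
```

```text
pics
side {'fovy': 46.44332177277986, 'cx': 284.87487476130457, 'cy': 211.99444061116273, 'rvec': array([ 2.227775  , -0.1862675 ,  0.06920721]), 'tvec': array([-584.94927775,  126.71176344, 1433.91177218])}
top {'fovy': 54.04276929429223, 'cx': 283.7729755479564, 'cy': 209.43431733331823, 'rvec': array([ 2.12101067, -2.15431663,  0.24113629]), 'tvec': array([ -9.01366265, 583.35067621, 875.73066817])}
{'t': 0.1, 'joint_positions': array([-1.14621066,  0.68992356, -0.19452631,  1.56621024,  0.15729941,
        0.90250026, -0.21510738]), 'joint_vel': array([ 0.00042599, -0.00107899,  0.00145023, -0.00275365,  0.00082186,
        0.00031156,  0.0001538 ]), 'tau': array([-4.26353712e-03, -5.40607488e+01, -1.27194878e+00, -1.58984989e+01,
        9.30918701e-03,  4.37300696e-03, -1.01114637e-05]), 'position': array([237.8728994 , 577.28182245, 193.35775354]), 'eef_rot': array([-1.04639791e-04,  1.94117647e-01,  9.80977909e-01, -8.18526640e-04]), 'ft_force': array([-0.48100548,  0.17480187,  0.09406736]), 'wrist_torque': array([-0.0035849 ,  0.03355661, -0.01113611]), 'grip_width': 0.9990957980122473}
```

View pics/side0.png

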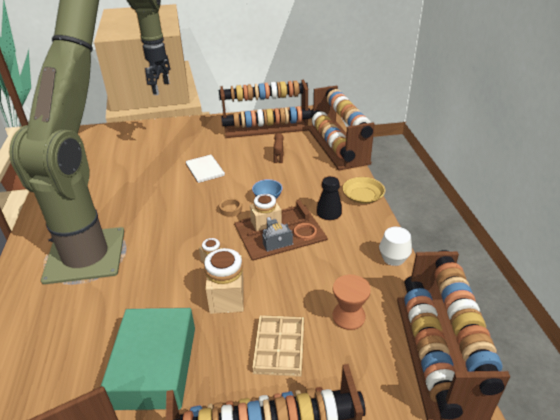

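View pics/top0.png

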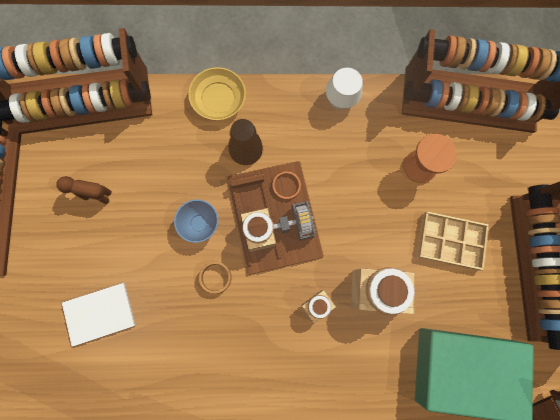

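The candidates for the block in the top view are the mid-sized one on the stand at (258,228), a small one at (320,307) and a large one at (390,290). The middle one is on the stand and fits the description. Next is a close crop.

```bash
cat > h.py <<'E'
import numpy as np,cv2
from plant import r
def cam(n):
    m=r.camera_model(n);f=210/np.tan(np.radians(m['fovy']/2))
    K=np.array([[f,0,m['cx']],[0,f,m['cy']],[0,0,1]]);R=cv2.Rodrigues(np.array(m['rvec']))[0];t=np.array(m['tvec'])
    return K,R,t
def ray(n,u,v,z):
    K,R,t=cam(n);c=-R.T@t;d=R.T@np.linalg.inv(K)@np.array([u,v,1.]);return c+d*(z-c[2])/d[2]
def proj(n,P):
    K,R,t=cam(n);q=(K@(R@np.atleast_2d(P).T+t[:,None])).T;return q[:,:2]/q[:,2:]
E
python3 - <<'E'
from h import *
t=cv2.imread('pics/top0.png')[150:285,200:335];cv2.imwrite('pics/top0c.png',cv2.resize(t,None,fx=4.4,fy=4.4,interpolation=2))
t=cv2.imread('pics/side0.png')[180:265,220:340];cv2.imwrite('pics/side0c.png',cv2.resize(t,None,fx=6,fy=6,interpolation=2))
for n in('top','side'):
    K,R,t_=cam(n);print(-R.T@t_)
print(ray('top',280,210,0))
E
```

```text
[408.03287017  16.07428936 969.81145322]
[  425.9970568  -1133.08379131   974.15200476]
[592.53218596 -11.1026297    0.        ]
```

View pics/top0c.png

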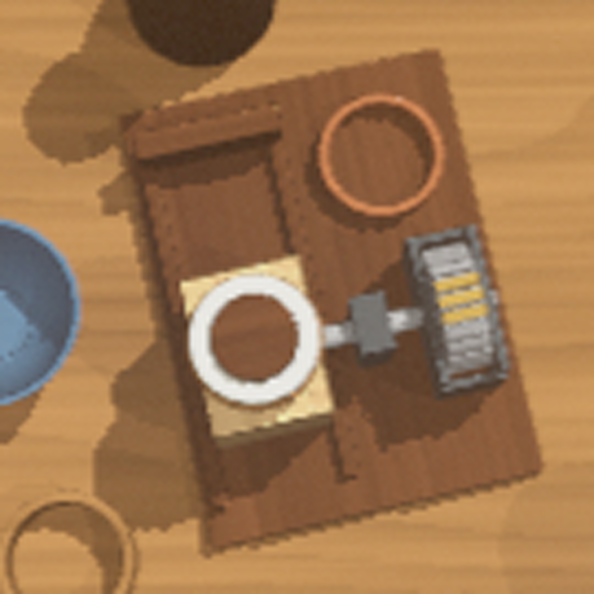

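View pics/side0c.png

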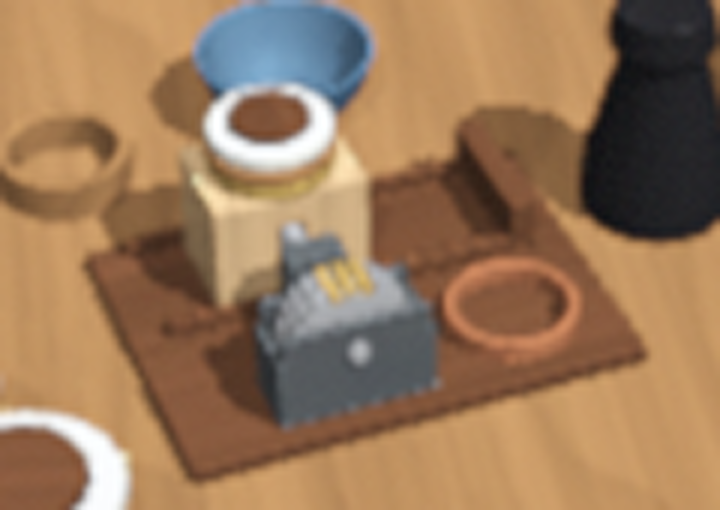

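The top crop shows the plate corners at about (128,112), (440,50), (540,468) and (205,553) in crop pixels. The mid-sized block is in the channel, pinned by the lock pin from the knurled wheel, whose brass mark is on top. I'll fit the stand pose from the plate corners in both views.

```bash
cat >> h.py <<'E'
import json,os
def S(p):  # stand->world
    x,y,th=json.load(open('stand.json'));c,s=np.cos(th),np.sin(th);p=np.array(p,float)
    return np.array([x+c*p[0]-s*p[1],y+s*p[0]+c*p[1],p[2]])
E
python3 - <<'E'
from h import *
m=np.array([[110,45],[110,-135],[-130,-135],[-130,45]],float)
T=np.array([[128,112],[440,50],[541,468],[205,553]])/4.4+[200,150]
D=np.array([[470,120],[645,355],[195,478],[88,262]])/6+[220,180]
# side: far stop corner hidden; use the other three
def fit(W,m):
    a=W-W.mean(0);b=m-m.mean(0);th=np.arctan2((b[:,0]*a[:,1]-b[:,1]*a[:,0]).sum(),(a*b).sum())
    c,s=np.cos(th),np.sin(th);R=np.array([[c,-s],[s,c]]);t=W.mean(0)-R@m.mean(0)
    print(t,th,'res',(W-(m@R.T+t)).round(1).tolist());return t,th
W=np.array([ray('top',*u,10)[:2] for u in T]);print(W)
t1,h1=fit(W,m)
W2=np.array([ray('side',*u,10)[:2] for u in D]);print(W2)
t2,h2=fit(W2[1:],m[1:])
t=(t1+t2)/2;th=(h1+h2)/2
json.dump([*t,th],open('stand.json','w'))
pts={'wtop':[-40,-105,80.5],'blk':[-40,0,74],'bangle':[-40,0,101],'stop':[75,0,40]}
for k,p in pts.items(): print(k,S(p).round(1),((proj('top',S(p))-[200,150])*4.4).round(),((proj('side',S(p))-[220,180])*6).round())
E
```

```text
[[ 676.60266888  110.04601291]
 [ 710.46345509  -61.54332524]
 [ 479.36399925 -109.11353824]
 [ 438.02560666   68.54778327]]
[577.14631703  48.07039359] 0.1962715078163444 res [[0.3, -3.6], [-0.9, 1.3], [3.4, 0.6], [-2.8, 1.7]]
[[ 660.3625598   141.55066908]
 [ 710.65905191  -66.25242821]
 [ 480.83842447 -114.9658149 ]
 [ 443.44534477   55.75940589]]
[577.97721414  42.06272136] 0.21323014497097192 res [[-3.4, 0.3], [1.3, 2.4], [2.0, -2.8]]
wtop [559.7 -65.9  80.5] [[467. 297.]] [[341. 280.]]
blk [538.4  36.9  74. ] [[261. 344.]] [[269. 166.]]
bangle [538.4  36.9 101. ] [[260. 336.]] [[267. 123.]]
stop [651.   60.3  40. ] [[217. 143.]] [[480. 167.]]
```

Run:
```python
from h import *
from scipy.optimize import least_squares
O=[('top',p,q) for p,q in [((110,45,10),(128,112)),((110,-135,10),(440,50)),((-130,-135,10),(541,468)),((-130,45,10),(205,553)),
((0,30,74),(181,284)),((0,-30,74),(300,257)),((-80,-30,74),(331,412)),((-80,30,74),(213,438)),((-40,0,101),(255,340)),
((1,-87,50),(408,238)),((1,-123,50),(475,226)),((-81,-123,50),(508,382)),((-81,-87,50),(440,396))]]
O+=[('side',p,q) for p,q in [((110,-135,10),(645,355)),((-130,-135,10),(195,478)),((-130,45,10),(88,262)),((-40,-105-18,48),(358,351)),((0,-30,74),(372,180)),((-80,-30,74),(212,208)),((-40,0,101),(268,118)),((-81,-123,10),(287,428)),((1,-123,10),(440,385)),((1,-123,50),(438,320)),((-81,-123,50),(265,350))]]
def pr(v,o):
    c,s=np.cos(v[2]),np.sin(v[2]);p=o[1];P=[v[0]+c*p[0]-s*p[1],v[1]+s*p[0]+c*p[1],p[2]]
    u=proj(o[0],P)[0]
    return (u-np.array(o[2])/4.4-[200,150]) if o[0]=='top' else (u-np.array(o[2])/6-[220,180])
for sel in ('top','side','both'):
    L=[o for o in O if sel in(o[0],'both')]
    s=least_squares(lambda v:np.concatenate([pr(v,o) for o in L]),[577,45,.2],loss='soft_l1')
    print(sel,s.x.round(3));
    for o in L:
        if sel=='both':print(o,pr(s.x,o).round(1))
json.dump(list(s.x),open('stand.json','w'))
for p in [(-40,-105,80.5),(-40,0,42),(75,0,25)]:print(S(p).round(1))
# bystanders
for n,u,z in [('bowl',(196,221),45),('wide',(214,278),12),('cone',(246,140),60)]:print(n,ray('top',*u,z).round())
```

```text
top [5.76527e+02 4.74040e+01 1.96000e-01]
side [5.7930e+02 4.8535e+01 2.0800e-01]
both [5.77262e+02 4.76050e+01 2.02000e-01]
('top', (110, 45, 10), (128, 112)) [-1.5  0.2]
('top', (110, -135, 10), (440, 50)) [ 0.4 -0.6]
('top', (-130, -135, 10), (541, 468)) [0.7 1. ]
('top', (-130, 45, 10), (205, 553)) [ 1.3 -1.3]
('top', (0, 30, 74), (181, 284)) [-0.1 -0.9]
('top', (0, -30, 74), (300, 257)) [-0.5 -0.4]
('top', (-80, -30, 74), (331, 412)) [ 0.2 -0.4]
('top', (-80, 30, 74), (213, 438)) [ 0.  -0.4]
('top', (-40, 0, 101), (255, 340)) [-0.2 -0.7]
('top', (1, -87, 50), (408, 238)) [-0.7  0.3]
('top', (1, -123, 50), (475, 226)) [-0.6 -0.2]
('top', (-81, -123, 50), (508, 382)) [ 0.2 -0.9]
('top', (-81, -87, 50), (440, 396)) [ 0.1 -0.7]
('side', (110, -135, 10), (645, 355)) [ 0.2 -0.8]
('side', (-130, -135, 10), (195, 478)) [-1.5 -0.9]
('side', (-130, 45, 10), (88, 262)) [-1.1 -1.9]
('side', (-40, -123, 48), (358, 351)) [-0.8  0. ]
('side', (0, -30, 74), (372, 180)) [-1.5 -0.2]
('side', (-80, -30, 74), (212, 208)) [-0.2  1.3]
('side', (-40, 0, 101), (268, 118)) [-0.4  0.3]
('side', (-81, -123, 10), (287, 428)) [-2.   0.5]
('side', (1, -123, 10), (440, 385)) [-1.1  0.7]
('side', (1, -123, 50), (438, 320)) [-0.9  1.2]
('side', (-81, -123, 50), (265, 350)) [1.1 3.2]
[559.1 -63.3  80.5]
[538.1  39.6  42. ]
[650.7  62.6  25. ]
bowl [561. 180.  45.]
wide [434. 143.  12.]
cone [747.  67.  60.]
```

The pose fit agrees between both views to about 3 mm: stand at (577, 47.6) with a turn of 0.20 rad. That puts the wheel top at (559, -63, 80.5). Next I approach above the wheel with the fingers shut and the jaw axis along the stand's y.

Emit:
{"fn": "move_arm", "kwargs": {
  "moves": [
    [[0,0,1,0,0],[2,-3.5,0.5,0.05,0],[2,-3.5,0.5,0.05,0],[2,-3.5,0,0.05,0],[2,-3.5,0,0.05,0],[2,-3.5,0,0.05,0],[2,-3.5,0,0.05,0],[2,-3.5,0,0.05,0],[2,-3.5,0,0.05,0],[2,-3.5,0,0.05,0],[2,-3.5,0,0.05,0],[2,-3.5,0,0.05,0]]
  ]
}}

```text
t: 1.3
position: [459.8, 184.7, 219.7]
eef_rot: [0.001, -0.097, 0.995, 0.002]
ft_force: [1.0, 0.2, -0.1]
grip_width: 0.005
```

Emit:
{"fn": "move_arm", "kwargs": {
  "moves": [
    [[2.2,-4,0,0,0],[2.2,-4,0,0,0],[2.2,-4,0,0,0],[2.2,-4,-1,0,0],[2.2,-4,-3,0,0],[2.2,-4,-3,0,0],[0,0,-2,0,0],[0,0,0,0,0]]
  ]
}}

```text
t: 2.1
position: [595.9, -66.7, 138.9]
eef_rot: [0.007, -0.091, 0.996, -0.001]
ft_force: [-1.3, 0.4, -0.1]
grip_width: -0.002
```

```bash
cat >> h.py <<'E'
def look(tag):
    a=r.snapshot('top');b=r.snapshot('side')
    a=a[150:285,200:335,::-1];b=b[160:265,220:340,::-1]
    o=np.zeros((480,1030,3),np.uint8);a=cv2.resize(a,(480,480),interpolation=2);b=cv2.resize(b,(540,472),interpolation=2)
    o[:,:480]=a;o[:472,490:]=b;o=cv2.resize(o,(800,373),interpolation=cv2.INTER_AREA);cv2.imwrite(f'pics/{tag}.png',o)
def rel():
    s=r.read_state();x,y,th=json.load(open('stand.json'));c,q=np.cos(th),np.sin(th);d=s['position']-np.array([x,y,0])
    p=np.array([c*d[0]+q*d[1],-q*d[0]+c*d[1],d[2]]);print('t',round(s['t'],2),'stand',p.round(1),'rel wheel',(p-[-40,-105,48]).round(1),'F',s['ft_force'].round(1),'q',s['joint_positions'].round(2))
E
python3 -c "
from h import *
look('a1');rel()"
```

```text
t 2.2 stand [  -2.8 -115.7  141.5] rel wheel [ 37.2 -10.7  93.5] F [0.4 0.5 0.8] q [ 0.25  0.73 -0.37  1.71  0.37  0.75  1.45]
```

View pics/a1.png

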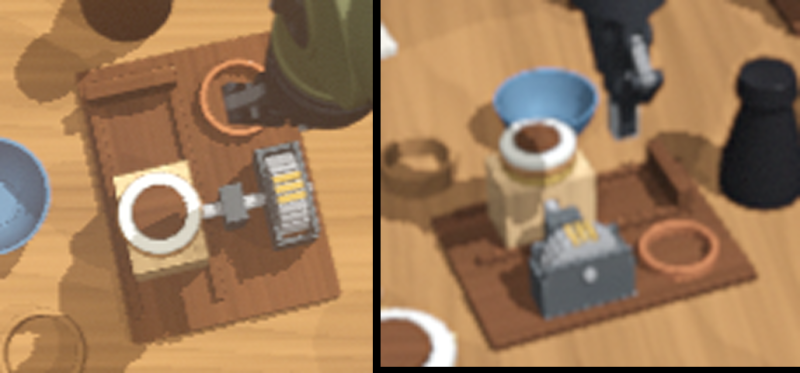

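```bash
python3 -c "
from h import *
P=r.read_state()['position'];print(P)
a=proj('top',P)[0];b=proj('side',P)[0];print(a,b)
k=373/480
print((a-[200,150])*480/135*k,(b-[220,160])*4.5*k+[490*k,0])
t=r.snapshot('top')[100:300,200:400,::-1];cv2.imwrite('pics/a2.png',cv2.resize(t,(600,600),interpolation=2))"
```

```text
[597.71432137 -66.34820253 141.50573523]
[308.35155048 194.40670292] [289.6971895  208.35448949]
[299.37132097 122.69407547] [624.49319288 169.08960542]
```

View pics/a2.png

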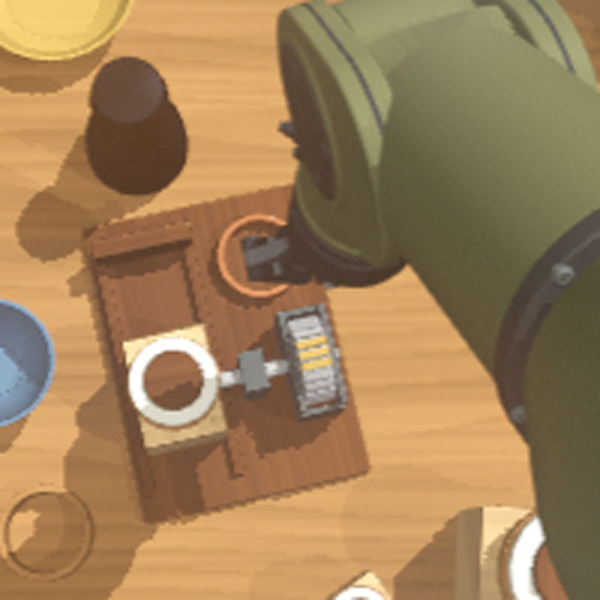

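```bash
python3 -c "
from h import *
t=r.snapshot('side')[130:250,230:350,::-1].copy();t=cv2.resize(t,(600,600),interpolation=cv2.INTER_CUBIC)
u=(proj('side',r.read_state()['position'])[0]-[230,130])*5;cv2.drawMarker(t,tuple(int(i) for i in u),(0,0,255));cv2.imwrite('pics/a3.png',t)"
```

```text
(no output)
```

View pics/a3.png

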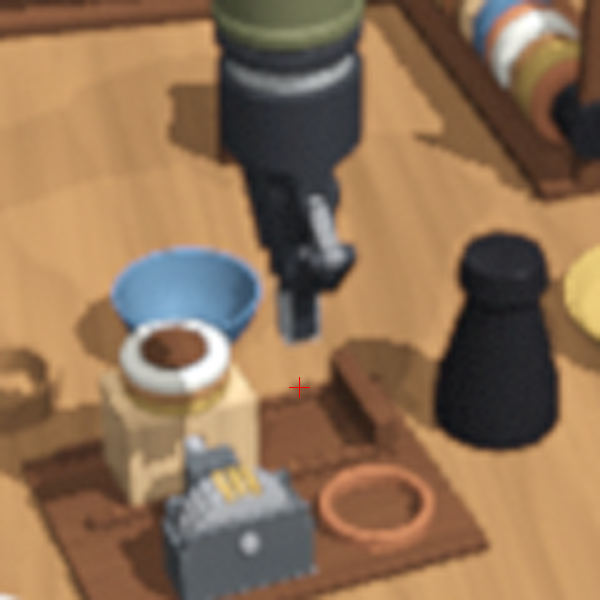

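```bash
python3 -c "
from h import *
print(proj('side',[237.9,577.3,193.4]), proj('side',[237.9,577.3,293.4]))
t=cv2.imread('pics/side0.png')[0:120,100:220];t=cv2.resize(t,(600,600),interpolation=cv2.INTER_CUBIC)
u=(proj('side',[237.9,577.3,193.4])[0]-[100,0])*5;cv2.drawMarker(t,tuple(int(i) for i in u),(0,0,255));cv2.imwrite('pics/a4.png',t);rel()"
```

```text
[[163.43093389 102.2360196 ]] [[158.664254    76.05316679]]
t 2.3 stand [  -1.6 -113.9  142.7] rel wheel [38.4 -8.9 94.7] F [-0.3  0.4  0.8] q [ 0.25  0.73 -0.38  1.71  0.37  0.75  1.45]
```

View pics/a4.png

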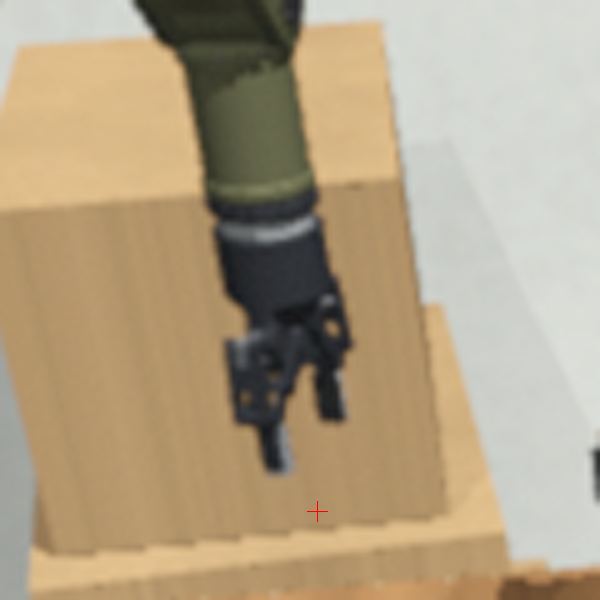

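Emit:
{"fn": "move_arm", "kwargs": {
  "moves": [
    [[-2,0.1,0,0,0],[-2,0,-1,0,0],[0,0,-1,0,0],[0,0,-1,0,0],[0,0,0,0,0]]
  ]
}}

```text
t: 2.8
position: [562.9, -56.9, 118.6]
eef_rot: [0.017, -0.097, 0.995, -0.001]
ft_force: [0.3, 0.5, 0.0]
grip_width: -0.002
```

```bash
python3 -c "
from h import *
rel()
a=r.snapshot('top');b=r.snapshot('side');P=r.read_state()['position']
o=[]
for n,im,(x,y) in (('top',a,(230,130)),('side',b,(220,140))):
    t=cv2.resize(im[y:y+110,x:x+110,::-1],(400,400),interpolation=cv2.INTER_CUBIC);k=400/110
    for dz in (0,30): 
        u=(proj(n,P+[0,0,dz])[0]-[x,y])*k;cv2.drawMarker(t,tuple(int(i) for i in u),(0,0,255),markerSize=10)
    o.append(t)
cv2.imwrite('pics/a5.png',np.hstack(o));rel()"
```

```text
t 2.8 stand [-35.  -99.5 118.6] rel wheel [ 5.   5.5 70.6] F [0.3 0.5 0. ] q [ 0.23  0.72 -0.35  1.85  0.41  0.61  1.4 ]
t 2.9 stand [-33.9 -99.7 119.4] rel wheel [ 6.1  5.3 71.4] F [ 0.5 -0.5 -0.6] q [ 0.23  0.72 -0.35  1.85  0.41  0.61  1.4 ]
```

View pics/a5.png

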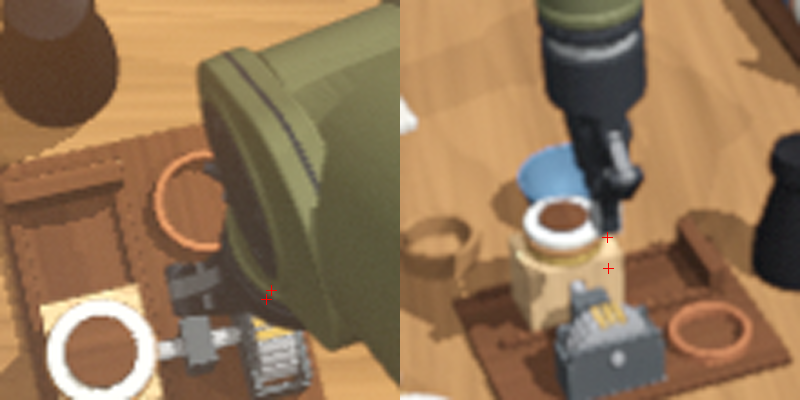

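```bash
python3 -c "
from h import *
print(proj('side',[[0,0,0],[0,0,30],[0,30,0]]))
t=cv2.imread('pics/side0.png')[180:300,20:140];t=cv2.resize(t,(600,600),interpolation=cv2.INTER_CUBIC)
u=(proj('side',[0,0,0])[0]-[20,180])*5;cv2.drawMarker(t,tuple(int(i) for i in u),(0,0,255));cv2.imwrite('pics/a6.png',t)"
```

```text
[[ 85.20659856 255.24659997]
 [ 82.43684457 247.6422468 ]
 [ 86.81184362 248.44187951]]
```

View pics/a6.png

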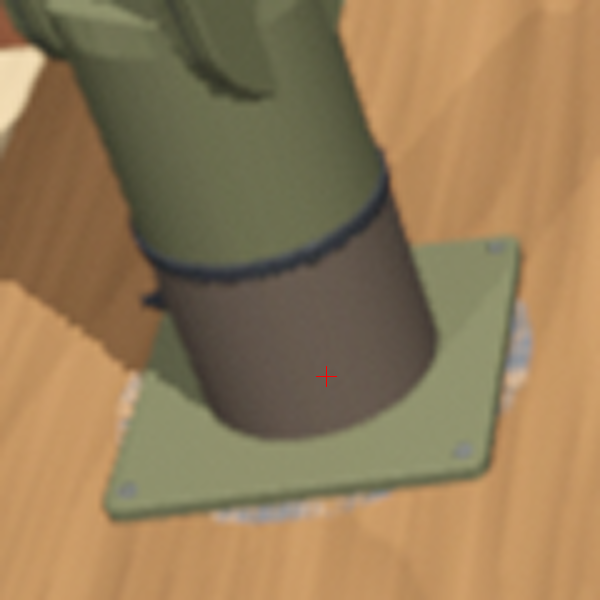

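Emit:
{"fn": "move_arm", "kwargs": {
  "moves": [
    [[-0.5,-0.6,0,0,0],[0,0,-1,0,0],[0,0,-1,0,0],[0,0,-0.5,0,0],[0,0,0,0,0]]
  ]
}}

```text
t: 3.4
position: [560.2, -63.8, 92.6]
eef_rot: [0.019, -0.096, 0.995, -0.001]
ft_force: [-0.7, 0.1, 0.4]
grip_width: 0.001
```

```bash
cat >> h.py <<'E'
def look2(tag,dzs=(0,)):
    a=r.snapshot('top');b=r.snapshot('side');P=r.read_state()['position'];o=[]
    for n,im,(x,y) in (('top',a,(230,140)),('side',b,(220,150))):
        t=cv2.resize(im[y:y+110,x:x+110,::-1],(400,400),interpolation=cv2.INTER_CUBIC);k=400/110
        for dz in dzs:
            u=(proj(n,P+[0,0,dz])[0]-[x,y])*k;cv2.drawMarker(t,tuple(int(i) for i in u),(0,0,255),markerSize=10)
        o.append(t)
    cv2.imwrite(f'pics/{tag}.png',np.hstack(o));rel()
E
python3 -c "
from h import *
look2('b1',(0,30))"
```

```text
t 3.5 stand [ -38.5 -105.8   93.3] rel wheel [ 1.5 -0.8 45.3] F [-0.2  0.2 -0.6] q [ 0.23  0.75 -0.32  1.88  0.43  0.54  1.38]
```

View pics/b1.png

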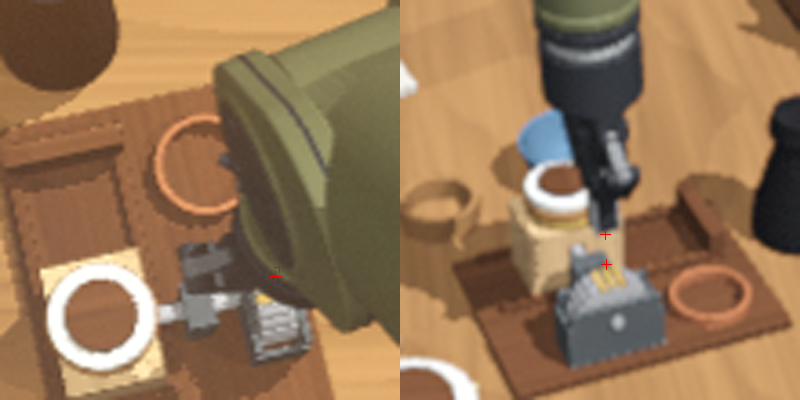

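Emit:
{"fn": "move_arm", "kwargs": {
  "moves": [
    [[0,0,-0.5,0,0],[0,0,-0.3,0,0],[0,0,0,0,0],[0,0,-0.2,0,0],[0,0,-0.2,0,0],[0,0,0,0,0]]
  ]
}}

```text
t: 4.1
position: [561.5, -63.5, 81.0]
eef_rot: [0.021, -0.097, 0.995, -0.001]
ft_force: [0.0, 0.1, -0.1]
grip_width: 0.001
```

```bash
python3 -c "
from h import *
look2('b2',(0,30))"
```

```text
t 4.2 stand [ -37.5 -105.7   81.2] rel wheel [ 2.5 -0.7 33.2] F [ 0.7 -0.3 -0.4] q [ 0.22  0.77 -0.31  1.89  0.45  0.51  1.37]
```

View pics/b2.png

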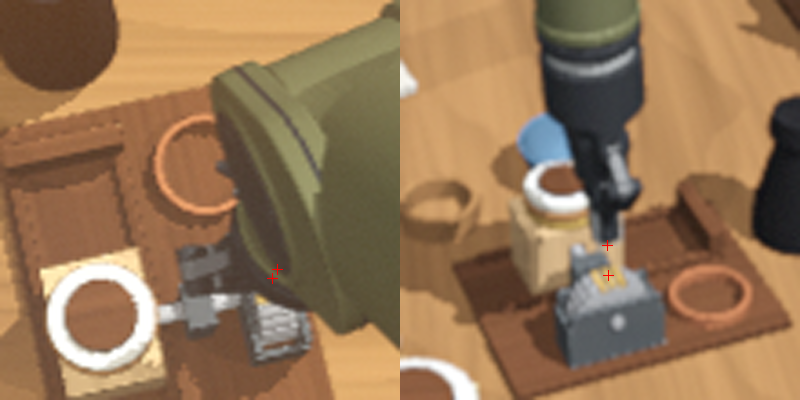

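Emit:
{"fn": "move_arm", "kwargs": {
  "moves": [
    [[0,0,-0.4,0,0],[0,0,0,0,0],[0,0,-0.4,0,0],[0,0,0,0,0]]
  ]
}}

```text
t: 4.6
position: [561.8, -63.5, 72.7]
eef_rot: [0.021, -0.097, 0.995, -0.001]
ft_force: [-0.5, 0.3, -0.2]
grip_width: 0.001
```

```bash
python3 -c "
from h import *
look2('b3',(0,30))"
```

```text
t 4.7 stand [ -37.  -105.8   73.1] rel wheel [ 3.  -0.8 25.1] F [-0.1 -0.2 -0.6] q [ 0.21  0.78 -0.3   1.89  0.45  0.49  1.36]
```

View pics/b3.png

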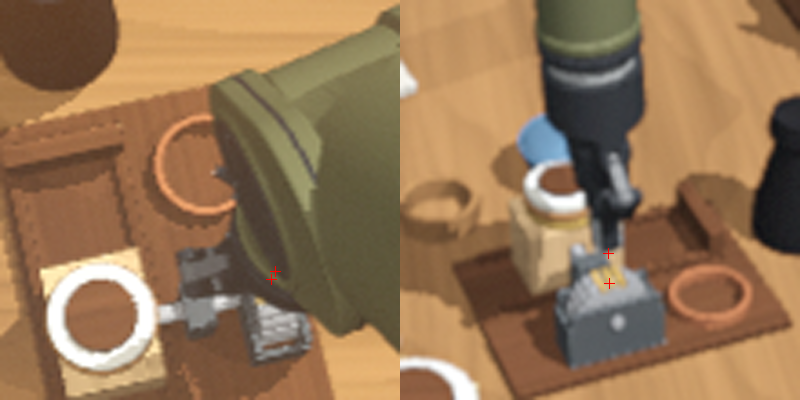

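```bash
python3 -c "
from h import *
P=r.read_state()['position'];k=400/110
for d in [(0,0,0),(0,0,40),(0,40,0),(0,0,110),(0,40,110),(0,0,200),(0,0,250),(0,60,70),(0,50,90)]:
    print(d,((proj('top',P+np.array(d))[0]-[230,140])*k).round(),((proj('side',P+np.array(d))[0]-[220,150])*k+[400,0]).round())
t=r.snapshot('top')[50:300,180:430,::-1];cv2.imwrite('pics/b4.png',cv2.resize(t,(600,600),interpolation=cv2.INTER_CUBIC))
"
```

```text
(0, 0, 0) [272. 280.] [609. 284.]
(0, 0, 40) [277. 268.] [608. 244.]
(0, 40, 0) [206. 281.] [602. 252.]
(0, 0, 110) [289. 245.] [606. 171.]
(0, 40, 110) [214. 246.] [598. 141.]
(0, 0, 200) [307. 209.] [602.  70.]
(0, 0, 250) [319. 184.] [600.  10.]
(0, 60, 70) [175. 260.] [596. 168.]
(0, 50, 90) [194. 253.] [597. 154.]
```

View pics/b4.png

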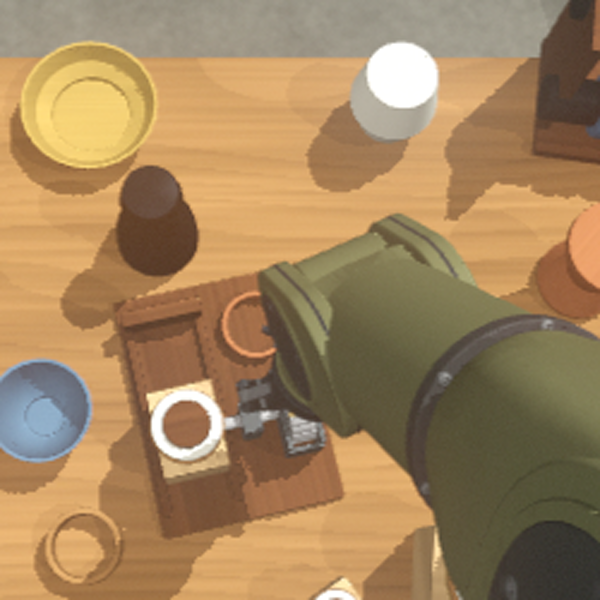

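Emit:
{"fn": "move_arm", "kwargs": {
  "moves": [
    [[0,0,-0.4,0,0],[0,0,-0.4,0,0],[0,0,0,0,0]]
  ]
}}

```text
t: 5.05
position: [562.4, -63.5, 64.7]
eef_rot: [0.022, -0.096, 0.995, -0.001]
ft_force: [-0.7, -0.2, 0.0]
grip_width: -0.001
```

Emit:
{"fn": "move_arm", "kwargs": {
  "moves": [
    [[0,0,-0.4,0,0],[0,0,0,0,0]]
  ]
}}

```text
t: 5.25
position: [562.3, -63.5, 60.3]
eef_rot: [0.022, -0.097, 0.995, -0.001]
ft_force: [-0.3, -0.3, -0.0]
grip_width: -0.002
```

```bash
python3 -c "
from h import *
look2('b5',(0,30))"
```

```text
t 5.35 stand [ -36.5 -105.9   60.7] rel wheel [ 3.5 -0.9 12.7] F [ 0.3  0.1 -0.1] q [ 0.2   0.8  -0.28  1.9   0.47  0.46  1.35]
```

View pics/b5.png

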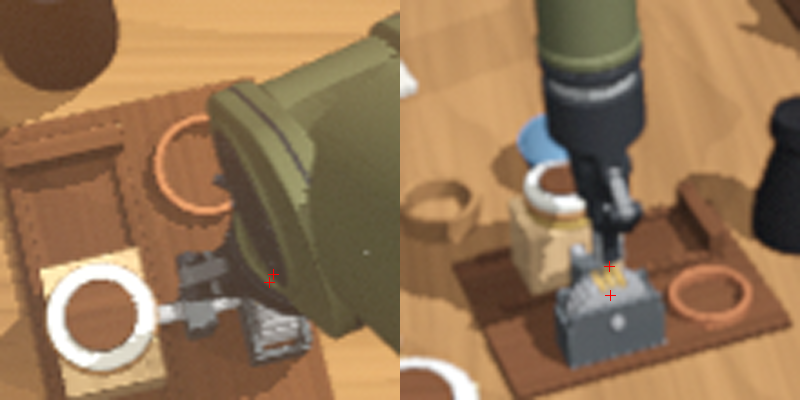

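Emit:
{"fn": "move_arm", "kwargs": {
  "moves": [
    [[0,0,-0.4,0,0],[0,0,-0.3,0,0],[0,0,0,0,0]]
  ]
}}

```text
t: 5.65
position: [563.0, -63.4, 53.4]
eef_rot: [0.023, -0.096, 0.995, -0.001]
ft_force: [-0.6, 0.1, 0.3]
grip_width: 0.001
```

```bash
python3 -c "
from h import *
rel()
t=r.snapshot('side')[190:250,255:315,::-1];cv2.imwrite('pics/b6.png',cv2.resize(t,(600,600),interpolation=cv2.INTER_CUBIC))"
```

```text
t 5.65 stand [ -36.2 -105.9   53.4] rel wheel [ 3.8 -0.9  5.4] F [-0.6  0.1  0.3] q [ 0.2   0.81 -0.27  1.9   0.47  0.44  1.35]
```

View pics/b6.png

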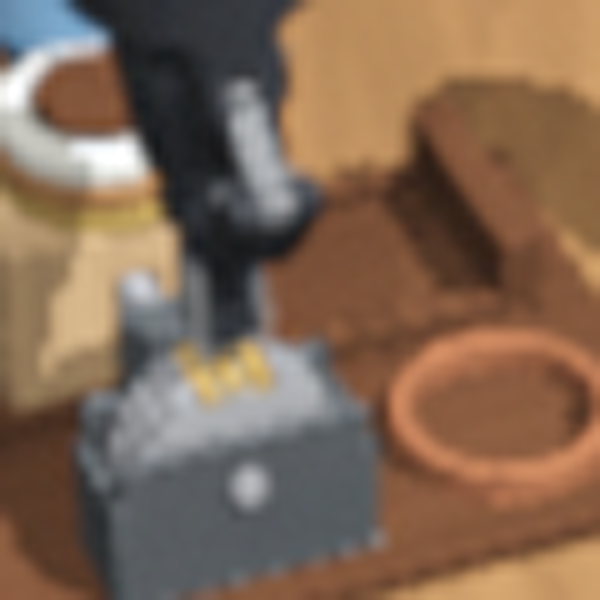

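Emit:
{"fn": "move_arm", "kwargs": {
  "moves": [
    [[0,0,-0.2,0,0],[0,0,-0.2,0,0],[0,0,0,0,0]]
  ]
}}

```text
t: 6.0
position: [563.2, -63.4, 49.3]
eef_rot: [0.023, -0.096, 0.995, -0.001]
ft_force: [0.2, 0.4, -0.6]
grip_width: -0.002
```

```bash
python3 -c "
from h import *
rel()
t=r.snapshot('side')[190:250,255:315,::-1];cv2.imwrite('pics/b7.png',cv2.resize(t,(600,600),interpolation=cv2.INTER_CUBIC))
K=proj('side',S([-40,-105,80.5]))[0];print((K-[255,190])*10,(proj('side',S([-40,-94,80.5]))[0]-[255,190])*10)"
```

```text
t 6.0 stand [ -36.1 -106.    49.3] rel wheel [ 3.9 -1.   1.3] F [ 0.2  0.4 -0.6] q [ 0.19  0.82 -0.27  1.9   0.48  0.43  1.34]
[214.02795155 360.80612721] [201.01830377 338.10489793]
```

View pics/b7.png

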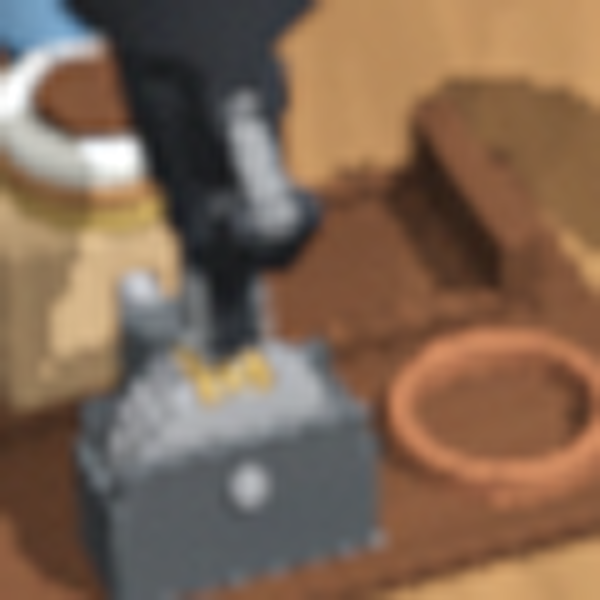

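The tip now hides part of the brass ridges, so it is above the wheel. The physical tip sits well above the reported TCP, so I'll find contact by force.

Emit:
{"fn": "move_arm", "kwargs": {
  "moves": [
    [[0,0,-0.2,0,0],[0,0,0,0,0]]
  ]
}}

```text
t: 6.25
position: [563.3, -63.4, 47.3]
eef_rot: [0.023, -0.096, 0.995, -0.001]
ft_force: [-0.7, 0.2, -0.4]
grip_width: 0.002
```

Emit:
{"fn": "move_arm", "kwargs": {
  "moves": [
    [[0,0,-0.2,0,0],[0,0,0,0,0]]
  ]
}}

```text
t: 6.45
position: [563.3, -63.4, 45.1]
eef_rot: [0.023, -0.096, 0.995, -0.001]
ft_force: [0.4, -0.2, 0.8]
grip_width: 0.002
```

Emit:
{"fn": "move_arm", "kwargs": {
  "moves": [
    [[0,0,-0.2,0,0],[0,0,0,0,0]]
  ]
}}

```text
t: 6.65
position: [563.7, -63.4, 43.6]
eef_rot: [0.023, -0.096, 0.995, -0.001]
ft_force: [-0.7, 1.1, 1.8]
grip_width: 0.001
```

Emit:
{"fn": "move_arm", "kwargs": {
  "moves": [
    [[0,0,-0.1,0,0],[0,0,0,0,0]]
  ]
}}

```text
t: 6.85
position: [563.7, -63.5, 43.6]
eef_rot: [0.024, -0.096, 0.995, -0.002]
ft_force: [-0.3, 0.0, 0.2]
grip_width: -0.003
```

Emit:
{"fn": "move_arm", "kwargs": {
  "moves": [
    [[0,0,-0.2,0,0],[0,0,0,0,0]]
  ]
}}

```text
t: 7.05
position: [563.9, -63.5, 43.7]
eef_rot: [0.024, -0.096, 0.995, -0.002]
ft_force: [-0.5, 0.1, 1.0]
grip_width: -0.002
```

Emit:
{"fn": "move_arm", "kwargs": {
  "moves": [
    [[0,0,1,0,0],[2,0.4,0,0,0],[0,0,-0.7,0,0],[0,0,-0.5,0,0],[-0.8,-0.16,0,0,0],[-0.8,-0.16,0,0,0],[-0.8,-0.16,0,0,0]]
  ]
}}

```text
t: 7.75
position: [563.1, -63.8, 44.0]
eef_rot: [0.029, -0.097, 0.995, -0.002]
ft_force: [-0.0, 0.7, -0.3]
grip_width: 0.003
```

```bash
python3 -c "
from h import *
rel()
t=r.snapshot('side')[190:250,255:315,::-1];cv2.imwrite('pics/c1.png',cv2.resize(t,(600,600),interpolation=cv2.INTER_CUBIC))"
```

```text
t 7.75 stand [ -36.2 -106.4   44. ] rel wheel [ 3.8 -1.4 -4. ] F [-0.   0.7 -0.3] q [ 0.18  0.82 -0.25  1.92  0.49  0.39  1.33]
```

View pics/c1.png

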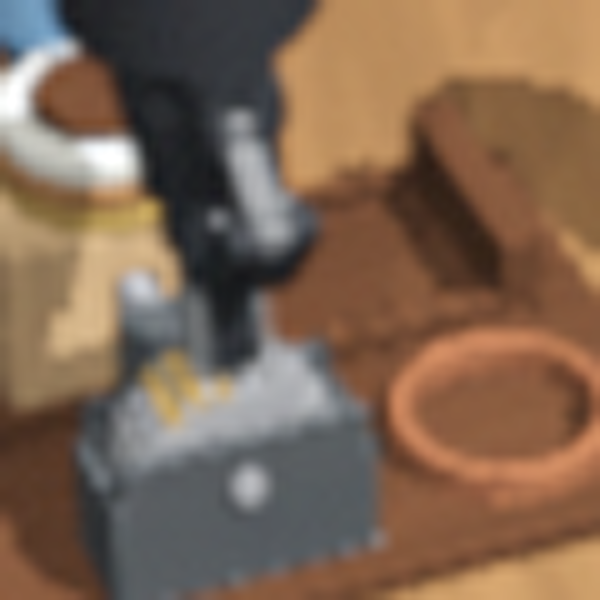

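The brass mark moved left by about 45 crop px, roughly 25°, so the stroke works. I continue it over the top.

Emit:
{"fn": "move_arm", "kwargs": {
  "moves": [
    [[-0.8,-0.16,-0.2,0,0],[-0.8,-0.16,-0.2,0,0],[-0.8,-0.16,-0.3,0,0],[-0.8,-0.16,-0.3,0,0]]
  ]
}}

```text
t: 8.2
position: [526.6, -71.6, 34.9]
eef_rot: [0.029, -0.096, 0.995, -0.002]
ft_force: [0.3, -0.0, 1.3]
grip_width: 0.003
```

```bash
python3 -c "
from h import *
rel()
t=r.snapshot('side')[190:250,255:315,::-1];cv2.imwrite('pics/c2.png',cv2.resize(t,(600,600),interpolation=cv2.INTER_CUBIC))"
```

```text
t 8.2 stand [ -73.5 -106.7   34.9] rel wheel [-33.5  -1.7 -13.1] F [ 0.3 -0.   1.3] q [ 0.17  0.81 -0.2   2.03  0.52  0.29  1.3 ]
```

View pics/c2.png

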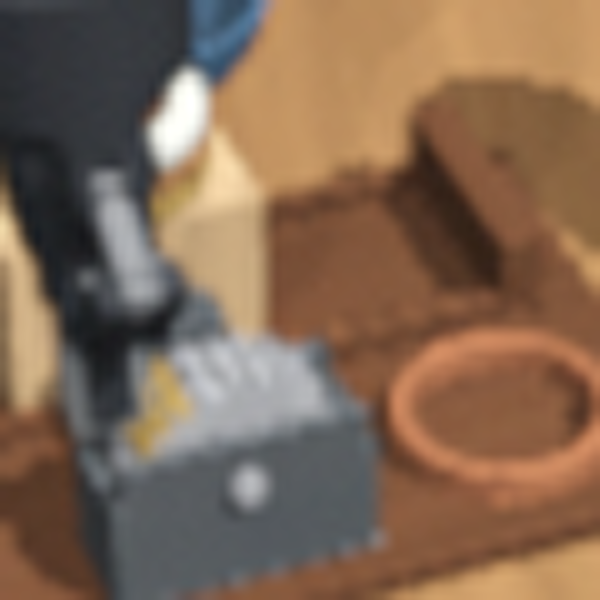

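Emit:
{"fn": "move_arm", "kwargs": {
  "moves": [
    [[0.3,0.1,1.5,0,0],[2.9,0.6,0.3,0,0],[2.9,0.6,0,0,0],[0,0,-0.9,0,0],[0,0,-0.6,0,0],[-0.8,-0.16,0.2,0,0],[-0.8,-0.16,0.1,0,0],[-0.8,-0.16,0,0,0],[-0.8,-0.16,-0.1,0,0],[-0.8,-0.16,-0.2,0,0],[-0.8,-0.16,-0.3,0,0],[-0.8,-0.16,-0.3,0,0]]
  ]
}}

```text
t: 9.45
position: [539.3, -69.2, 38.7]
eef_rot: [0.042, -0.096, 0.994, -0.002]
ft_force: [0.5, -0.4, -0.5]
grip_width: 0.002
```

```bash
cat >> h.py <<'E'
def w(tag):
    rel();a=r.snapshot('side')[190:250,255:315,::-1];b=r.snapshot('top')[185:245,265:325,::-1]
    cv2.imwrite(f'pics/{tag}.png',np.hstack([cv2.resize(i,(400,400),interpolation=cv2.INTER_CUBIC) for i in (a,b)]))
E
python3 -c "
from h import *
w('c3')"
```

```text
t 9.45 stand [ -60.6 -106.8   38.7] rel wheel [-20.6  -1.8  -9.3] F [ 0.5 -0.4 -0.5] q [ 0.17  0.81 -0.2   2.02  0.53  0.27  1.29]
```

View pics/c3.png

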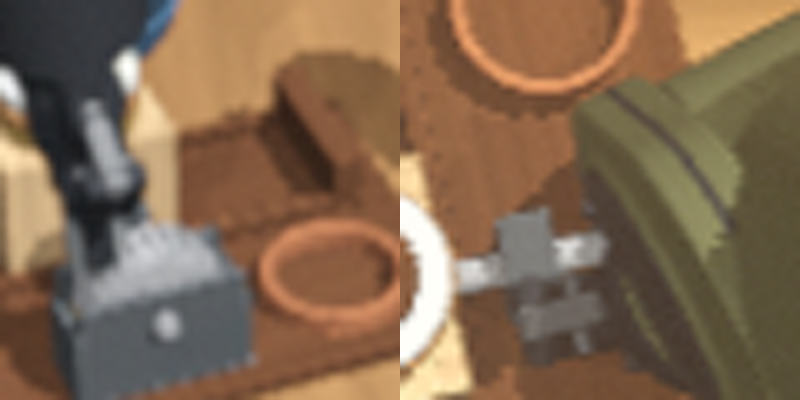

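Emit:
{"fn": "move_arm", "kwargs": {
  "moves": [
    [[0.2,0.1,1.5,0,0],[2.4,0.5,0.2,0,0],[2.4,0.5,0,0,0]]
  ]
}}

```text
t: 9.85
position: [578.2, -60.9, 52.1]
eef_rot: [0.031, -0.095, 0.995, -0.003]
ft_force: [-0.1, 0.1, -0.3]
grip_width: -0.002
```

Emit:
{"fn": "move_arm", "kwargs": {
  "moves": [
    [[0,0,-0.9,0,0],[0,0,-0.6,0,0]]
  ]
}}

```text
t: 10.05
position: [587.4, -58.5, 39.2]
eef_rot: [0.039, -0.096, 0.995, -0.002]
ft_force: [7.5, 1.6, 17.6]
grip_width: 0.005
```

```bash
python3 -c "
from h import *
w('c4')"
```

```text
t 10.05 stand [ -11.3 -106.    39.2] rel wheel [28.7 -1.  -8.8] F [ 7.5  1.6 17.6] q [ 0.18  0.85 -0.26  1.87  0.49  0.4   1.32]
```

View pics/c4.png

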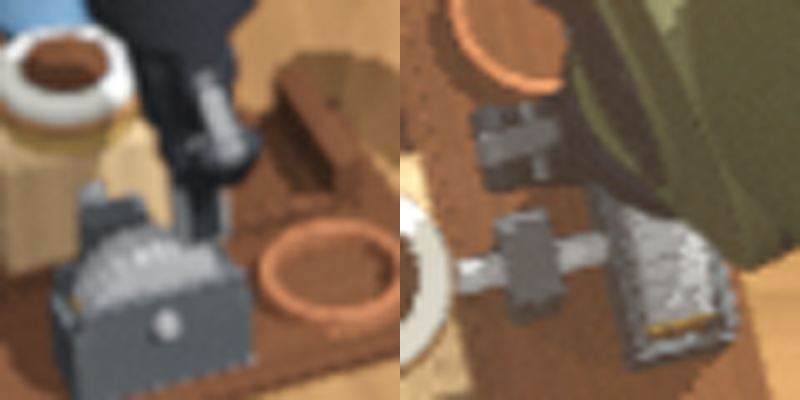

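Emit:
{"fn": "move_arm", "kwargs": {
  "moves": [
    [[-0.8,-0.16,0.1,0,0],[-0.8,-0.16,0,0,0],[-0.8,-0.16,0,0,0],[-0.8,-0.16,-0.2,0,0],[-0.8,-0.16,-0.3,0,0],[-0.8,-0.16,-0.4,0,0]]
  ]
}}

```text
t: 10.75
position: [561.4, -64.3, 42.6]
eef_rot: [0.065, -0.097, 0.993, -0.001]
ft_force: [-2.6, 0.9, 34.8]
grip_width: 0.002
```

```bash
python3 -c "
from h import *
w('c5')"
```

```text
t 10.75 stand [ -38.  -106.5   42.6] rel wheel [ 2.  -1.5 -5.4] F [-2.6  0.9 34.8] q [ 0.16  0.81 -0.19  2.01  0.54  0.24  1.28]
```

View pics/c5.png

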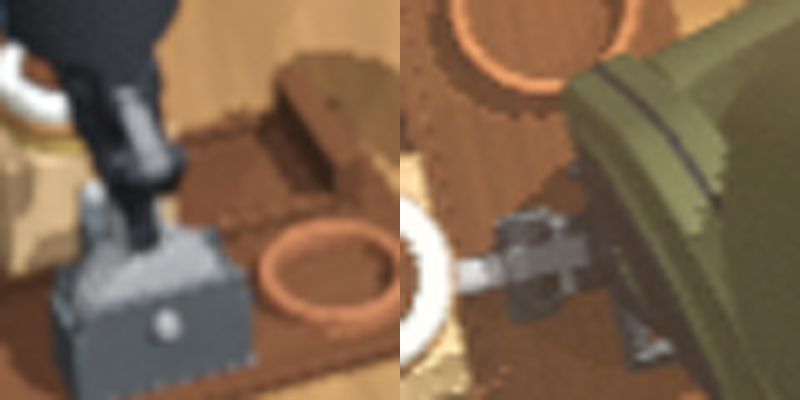

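Emit:
{"fn": "move_arm", "kwargs": {
  "moves": [
    [[0,0,1,0,0],[1.2,0.3,0.3,0,0],[1.2,0.3,0,0,0],[0,0,0,0,0]]
  ]
}}

```text
t: 11.25
position: [577.0, -60.2, 54.1]
eef_rot: [0.058, -0.096, 0.994, -0.002]
ft_force: [0.1, 0.5, 0.1]
grip_width: 0.002
```

```bash
python3 -c "
from h import *
w('c6');print(r.read_state()['eef_rot'])"
```

```text
t 11.25 stand [ -21.8 -105.6   54.1] rel wheel [18.2 -0.6  6.1] F [0.1 0.5 0.1] q [ 0.17  0.8  -0.24  1.94  0.51  0.33  1.3 ]
[ 0.05672926 -0.09630928  0.993731   -0.00223723]
```

View pics/c6.png

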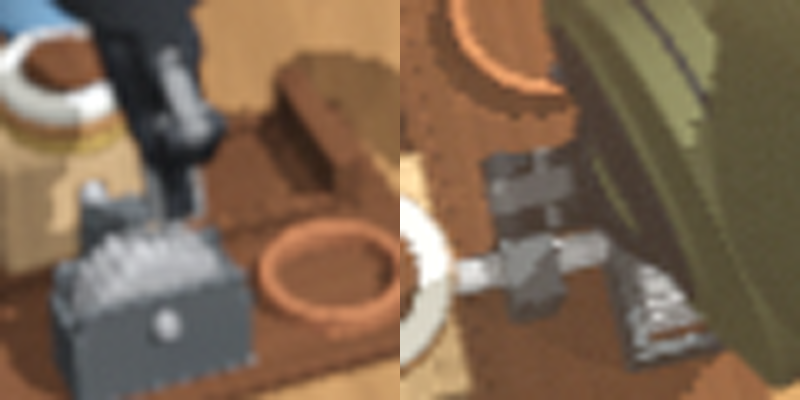

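Emit:
{"fn": "move_arm", "kwargs": {
  "moves": [
    [[1.2,0.2,0,0,0],[0,0,-0.7,0,0],[0,0,-0.4,0,0],[-0.8,-0.16,0,0,0],[-0.8,-0.16,0,0,0],[-0.8,-0.16,0,0,0],[-0.8,-0.16,-0.1,0,0],[-0.8,-0.16,-0.2,0,0],[-0.8,-0.16,-0.2,0,0]]
  ]
}}

```text
t: 12.25
position: [547.7, -67.4, 40.4]
eef_rot: [0.07, -0.097, 0.993, -0.001]
ft_force: [1.5, -0.1, 2.0]
grip_width: 0.0
```

```bash
python3 -c "
from h import *
w('c7');print(r.read_state()['eef_rot'])"
```

```text
t 12.25 stand [ -52.  -106.8   40.4] rel wheel [-12.   -1.8  -7.6] F [ 1.5 -0.1  2. ] q [ 0.14  0.8  -0.15  2.06  0.55  0.17  1.27]
[ 0.06694235 -0.09643008  0.99308473 -0.00163947]
```

View pics/c7.png

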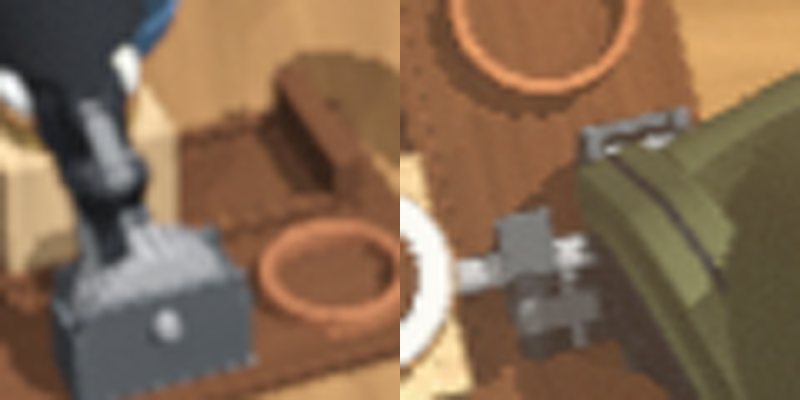

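Emit:
{"fn": "move_arm", "kwargs": {
  "moves": [
    [[0,0,1.5,0,0],[3,0.6,0.3,0,0],[3,0.6,0,0,0],[0,0,0,0,0]]
  ]
}}

```text
t: 12.75
position: [598.9, -56.8, 54.4]
eef_rot: [0.06, -0.096, 0.994, -0.002]
ft_force: [-0.4, 0.6, 0.4]
grip_width: 0.0
```

```bash
python3 -c "
from h import *
w('c8');print(r.read_state()['eef_rot'])"
```

```text
t 12.75 stand [   0.3 -106.6   54.4] rel wheel [40.3 -1.6  6.4] F [-0.4  0.6  0.4] q [ 0.18  0.82 -0.26  1.88  0.51  0.38  1.31]
[ 0.05622884 -0.09585946  0.99380212 -0.00257289]
```

View pics/c8.png

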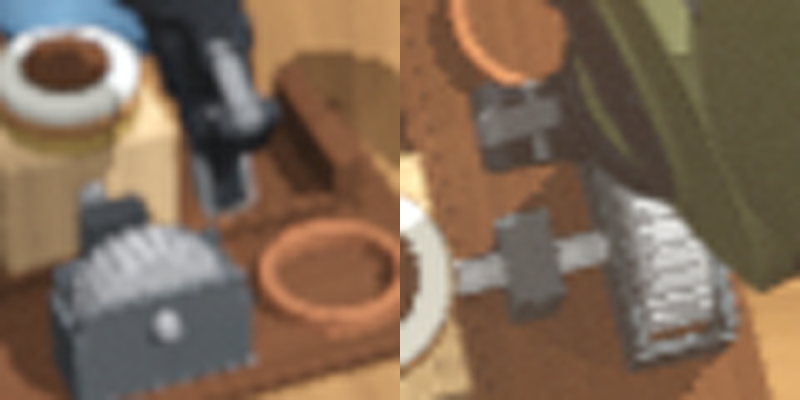

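Emit:
{"fn": "move_arm", "kwargs": {
  "moves": [
    [[-0.9,-0.2,-0.4,0,0],[0,0,-0.6,0,0],[0,0,-0.2,0,0],[-0.8,-0.16,0,0,0],[-0.8,-0.16,0,0,0],[-0.8,-0.16,0,0,0],[-0.8,-0.16,0,0,0],[-0.8,-0.16,-0.2,0,0],[-0.8,-0.16,-0.2,0,0],[-0.8,-0.16,-0.2,0,0],[-0.8,-0.16,-0.2,0,0]]
  ]
}}

```text
t: 13.95
position: [519.0, -74.0, 34.0]
eef_rot: [0.062, -0.096, 0.993, -0.002]
ft_force: [0.0, 0.5, 0.8]
grip_width: -0.004
```

```bash
python3 -c "
from h import *
w('d1');print(r.read_state()['eef_rot'])"
```

```text
t 13.95 stand [ -81.4 -107.4   34. ] rel wheel [-41.4  -2.4 -14. ] F [0.  0.5 0.8] q [ 0.13  0.8  -0.11  2.13  0.58  0.11  1.25]
[ 0.06072257 -0.09575932  0.99354754 -0.00248992]
```

Emit:
{"fn": "move_arm", "kwargs": {
  "moves": [
    [[0,0,1.5,0,0],[3,0.6,0.3,0,0],[3,0.6,0,0,0],[0,0,0,0,0]]
  ]
}}

```text
t: 14.45
position: [577.9, -62.0, 52.0]
eef_rot: [0.059, -0.096, 0.994, -0.002]
ft_force: [-0.1, 0.3, 0.8]
grip_width: 0.002
```

```bash
python3 -c "
from h import *
w('d2');print(r.read_state()['eef_rot'])
cv2.imwrite('pics/d3.png',np.vstack([cv2.imread('pics/d1.png'),cv2.imread('pics/d2.png')])[:,:,:][::1])"
```

```text
t 14.45 stand [ -21.3 -107.5   52. ] rel wheel [18.7 -2.5  4. ] F [-0.1  0.3  0.8] q [ 0.18  0.81 -0.24  1.94  0.53  0.33  1.28]
[ 0.05573352 -0.09533721  0.99387819 -0.00327556]
```

View pics/d2.png

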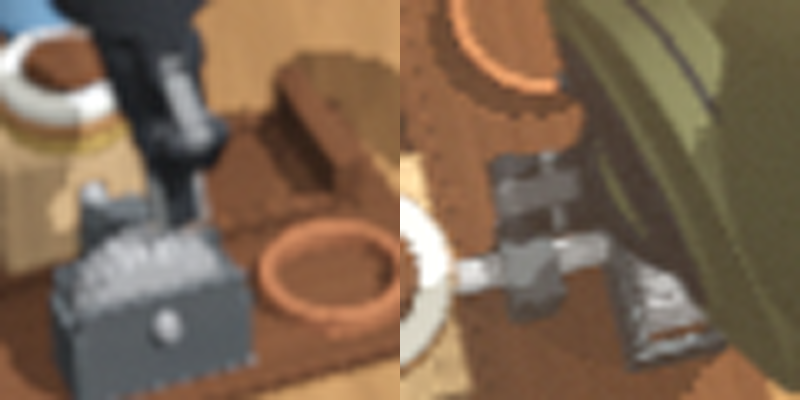

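Emit:
{"fn": "move_arm", "kwargs": {
  "moves": [
    [[1.1,0.3,0,0,0],[0,0,-0.7,0,0],[0,0,-0.3,0,0],[-0.8,-0.16,0,0,0],[-0.8,-0.16,0,0,0],[-0.8,-0.16,0,0,0],[-0.8,-0.16,-0.1,0,0],[-0.8,-0.16,-0.2,0,0],[-0.8,-0.16,-0.2,0,0],[-0.8,-0.16,-0.2,0,0]]
  ]
}}

```text
t: 15.55
position: [525.7, -72.9, 35.1]
eef_rot: [0.061, -0.095, 0.994, -0.003]
ft_force: [0.5, -0.6, 0.9]
grip_width: -0.0
```

Emit:
{"fn": "move_arm", "kwargs": {
  "moves": [
    [[0,0,1.5,0,0],[2.9,0.65,0.3,0,0],[2.9,0.65,0,0,0],[0,0,0,0,0]]
  ]
}}

```text
t: 15.95
position: [575.4, -61.7, 50.3]
eef_rot: [0.054, -0.095, 0.994, -0.004]
ft_force: [-0.1, -0.8, 1.1]
grip_width: -0.0
```

```bash
python3 -c "
from h import *
w('d4');print(r.read_state()['eef_rot'])"
```

```text
t 15.95 stand [ -23.7 -106.7   50.3] rel wheel [16.3 -1.7  2.3] F [-0.1 -0.8  1.1] q [ 0.18  0.81 -0.25  1.94  0.54  0.34  1.27]
[ 0.05026401 -0.0943518   0.99425666 -0.00499554]
```

View pics/d4.png

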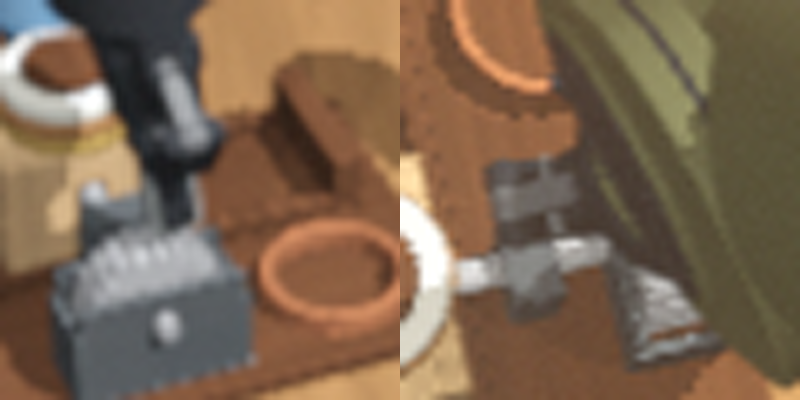

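Emit:
{"fn": "move_arm", "kwargs": {
  "moves": [
    [[1.4,0.3,0,0,0],[0,0,-0.6,0,0],[0,0,-0.3,0,0],[-0.8,-0.16,0,0,0],[-0.8,-0.16,0,0,0],[-0.8,-0.16,0,0,0],[-0.8,-0.16,-0.1,0,0],[-0.8,-0.16,-0.2,0,0],[-0.8,-0.16,-0.2,0,0],[-0.8,-0.16,-0.2,0,0]]
  ]
}}

```text
t: 17.05
position: [526.6, -72.9, 35.4]
eef_rot: [0.057, -0.094, 0.994, -0.005]
ft_force: [-0.9, 0.0, -0.8]
grip_width: -0.001
```

Emit:
{"fn": "move_arm", "kwargs": {
  "moves": [
    [[0,0,2,0,0],[3.3,0.7,0.2,0,0],[3.3,0.7,0,0,0],[0,0,0,0,0]]
  ]
}}

```text
t: 17.45
position: [583.4, -60.8, 54.4]
eef_rot: [0.049, -0.094, 0.994, -0.006]
ft_force: [-0.7, -0.4, -0.4]
grip_width: 0.003
```

```bash
python3 -c "
from h import *
w('d5');print(r.read_state()['eef_rot'])"
```

```text
t 17.45 stand [ -15.7 -107.5   54.4] rel wheel [24.3 -2.5  6.4] F [-0.7 -0.4 -0.4] q [ 0.18  0.81 -0.27  1.9   0.53  0.39  1.28]
[ 0.04506241 -0.09347937  0.99457676 -0.00693149]
```

View pics/d5.png

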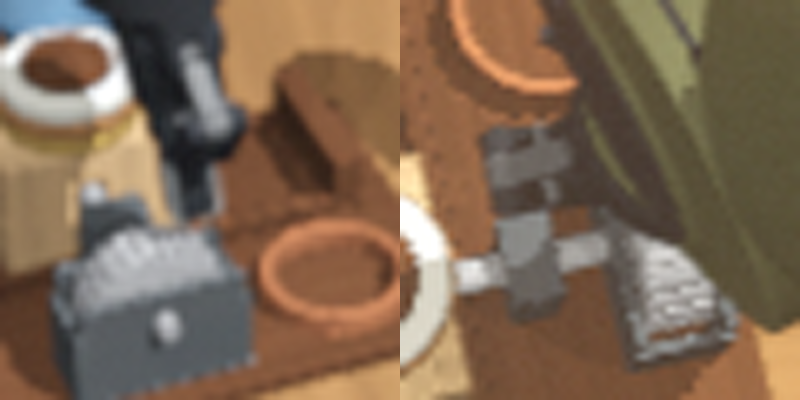

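Emit:
{"fn": "move_arm", "kwargs": {
  "moves": [
    [[0.4,0.3,-0.3,0,0],[0,0,-0.7,0,0],[0,0,-0.2,0,0],[-0.8,-0.16,0,0,0],[-0.8,-0.16,0,0,0],[-0.8,-0.16,0,0,0],[-0.8,-0.16,-0.1,0,0],[-0.8,-0.16,-0.2,0,0],[-0.8,-0.16,-0.2,0,0],[-0.8,-0.16,-0.2,0,0]]
  ]
}}

```text
t: 18.55
position: [528.0, -70.8, 35.9]
eef_rot: [0.053, -0.094, 0.994, -0.007]
ft_force: [-1.4, -0.1, -1.0]
grip_width: 0.001
```

Emit:
{"fn": "move_arm", "kwargs": {
  "moves": [
    [[0,0,2,0,0],[3.3,0.7,0.2,0,0],[3.3,0.7,0,0,0],[0,0,0,0,0]]
  ]
}}

```text
t: 18.95
position: [584.7, -58.5, 54.8]
eef_rot: [0.044, -0.094, 0.995, -0.008]
ft_force: [0.2, 0.7, -0.4]
grip_width: 0.0
```

```bash
python3 -c "
from h import *
w('d6');print(r.read_state()['eef_rot'])"
```

```text
t 18.95 stand [ -14.  -105.5   54.8] rel wheel [26.  -0.5  6.8] F [ 0.2  0.7 -0.4] q [ 0.18  0.82 -0.28  1.89  0.53  0.42  1.27]
[ 0.04018066 -0.09330196  0.99478715 -0.00887593]
```

View pics/d6.png

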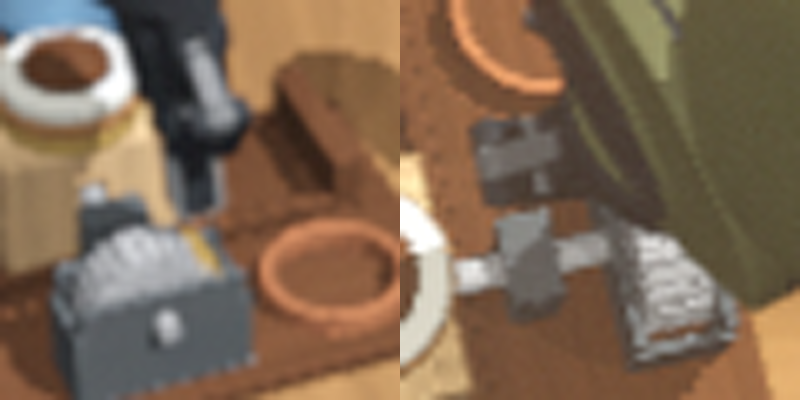

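The brass mark has come back on the +x side, at about (200,250) in the side crop, so about 300° is done. I continue with the same light strokes.

Emit:
{"fn": "move_arm", "kwargs": {
  "moves": [
    [[0.4,0.1,-0.3,0,0],[0,0,-0.8,0,0],[0,0,-0.2,0,0],[-0.8,-0.16,0,0,0],[-0.8,-0.16,0,0,0],[-0.8,-0.16,0,0,0],[-0.8,-0.16,-0.1,0,0],[-0.8,-0.16,-0.2,0,0],[-0.8,-0.16,-0.2,0,0],[-0.8,-0.16,-0.2,0,0]]
  ]
}}

```text
t: 20.05
position: [537.1, -69.6, 38.5]
eef_rot: [0.055, -0.094, 0.994, -0.009]
ft_force: [0.1, -0.7, 0.3]
grip_width: 0.003
```

Emit:
{"fn": "move_arm", "kwargs": {
  "moves": [
    [[0,0,2,0,0],[3.3,0.7,0.2,0,0],[3.3,0.7,0,0,0],[0,0,0,0,0]]
  ]
}}

```text
t: 20.45
position: [592.9, -57.7, 56.6]
eef_rot: [0.045, -0.094, 0.995, -0.01]
ft_force: [0.3, -0.1, 0.7]
grip_width: -0.002
```

```bash
python3 -c "
from h import *
w('d7');print(r.read_state()['eef_rot'])"
```

```text
t 20.45 stand [  -5.8 -106.3   56.6] rel wheel [34.2 -1.3  8.6] F [ 0.3 -0.1  0.7] q [ 0.18  0.82 -0.28  1.87  0.54  0.43  1.27]
[ 0.04169164 -0.09346862  0.99469154 -0.01068492]
```

View pics/d7.png

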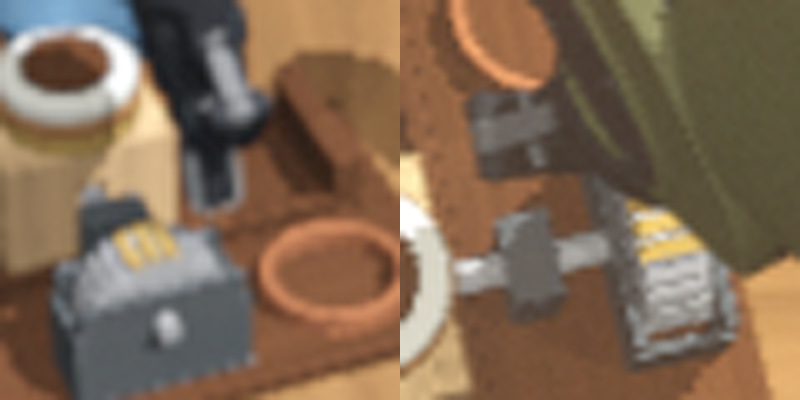

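That is one full turn: the brass is back at about (147,245), its starting place. Now the second turn.

Emit:
{"fn": "move_arm", "kwargs": {
  "moves": [
    [[-0.4,-0.05,-0.4,0,0],[0,0,-0.8,0,0],[0,0,-0.2,0,0],[-0.8,-0.16,0,0,0],[-0.8,-0.16,0,0,0],[-0.8,-0.16,0,0,0],[-0.8,-0.16,-0.1,0,0],[-0.8,-0.16,-0.2,0,0],[-0.8,-0.16,-0.2,0,0],[-0.8,-0.16,-0.2,0,0]]
  ]
}}

```text
t: 21.55
position: [529.7, -71.5, 36.5]
eef_rot: [0.051, -0.094, 0.994, -0.011]
ft_force: [0.5, 0.5, -0.8]
grip_width: 0.003
```

Emit:
{"fn": "move_arm", "kwargs": {
  "moves": [
    [[0,0,2,0,0],[3.3,0.75,0.2,0,0],[3.3,0.7,0,0,0],[0,0,0,0,0]]
  ]
}}

```text
t: 21.95
position: [586.6, -58.9, 55.2]
eef_rot: [0.042, -0.094, 0.995, -0.011]
ft_force: [-0.3, -0.0, 0.1]
grip_width: -0.001
```

```bash
python3 -c "
from h import *
w('d8');print(r.read_state()['eef_rot'])"
```

```text
t 21.95 stand [ -12.2 -106.2   55.2] rel wheel [27.8 -1.2  7.2] F [-0.3 -0.   0.1] q [ 0.18  0.82 -0.28  1.88  0.55  0.43  1.26]
[ 0.0386079  -0.09322979  0.99481878 -0.01237903]
```

View pics/d8.png

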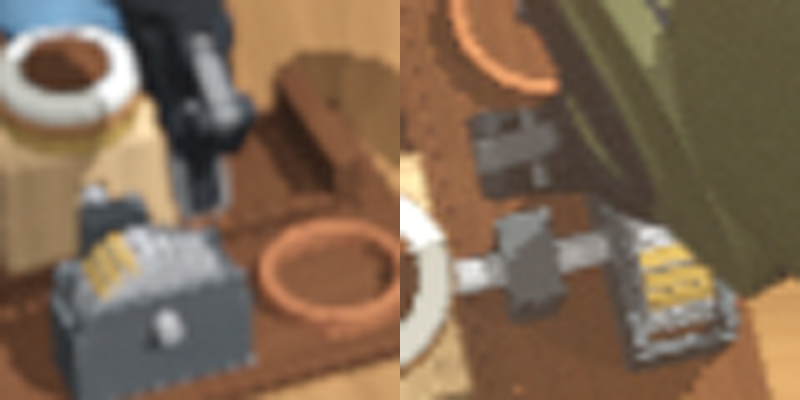

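Emit:
{"fn": "move_arm", "kwargs": {
  "moves": [
    [[0.2,0.05,-0.3,0,0],[0,0,-0.8,0,0],[0,0,-0.2,0,0],[-0.8,-0.16,0,0,0],[-0.8,-0.16,0,0,0],[-0.8,-0.16,0,0,0],[-0.8,-0.16,-0.1,0,0],[-0.8,-0.16,-0.2,0,0],[-0.8,-0.16,-0.2,0,0],[-0.8,-0.16,-0.2,0,0]]
  ]
}}

```text
t: 23.05
position: [534.7, -70.7, 37.5]
eef_rot: [0.051, -0.094, 0.994, -0.012]
ft_force: [-0.1, -0.0, -0.1]
grip_width: -0.002
```

Emit:
{"fn": "move_arm", "kwargs": {
  "moves": [
    [[0,0,2,0,0],[3.3,0.75,0.2,0,0],[3.3,0.7,0,0,0],[0,0,0,0,0]]
  ]
}}

```text
t: 23.45
position: [590.5, -58.3, 55.7]
eef_rot: [0.042, -0.094, 0.995, -0.013]
ft_force: [-0.8, 0.1, -0.2]
grip_width: 0.002
```

```bash
python3 -c "
from h import *
w('d9');print(r.read_state()['eef_rot'])"
```

```text
t 23.45 stand [  -8.2 -106.4   55.7] rel wheel [31.8 -1.4  7.7] F [-0.8  0.1 -0.2] q [ 0.18  0.82 -0.29  1.87  0.55  0.44  1.25]
[ 0.03802239 -0.09327425  0.9948157  -0.01399802]
```

View pics/d9.png

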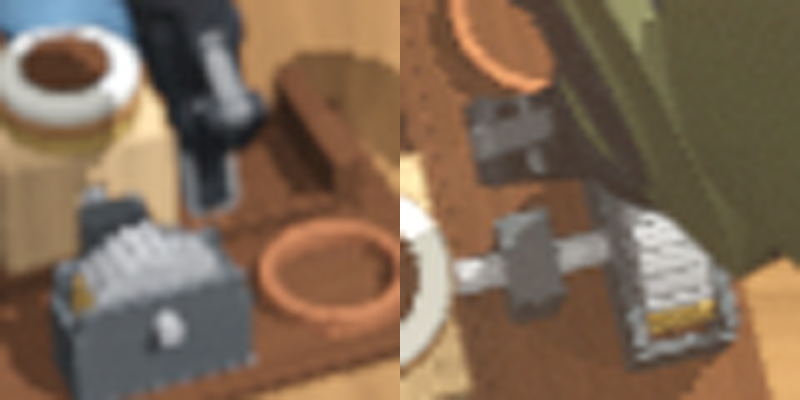

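Emit:
{"fn": "move_arm", "kwargs": {
  "moves": [
    [[-0.2,-0.05,-0.4,0,0],[0,0,-0.8,0,0],[0,0,-0.2,0,0],[-0.8,-0.16,0,0,0],[-0.8,-0.16,0,0,0],[-0.8,-0.16,0,0,0],[-0.8,-0.16,-0.1,0,0],[-0.8,-0.16,-0.2,0,0],[-0.8,-0.16,-0.2,0,0],[-0.8,-0.16,-0.2,0,0]]
  ]
}}

```text
t: 24.55
position: [534.4, -71.1, 37.1]
eef_rot: [0.052, -0.094, 0.994, -0.013]
ft_force: [0.5, -0.3, -0.9]
grip_width: -0.001
```

Emit:
{"fn": "move_arm", "kwargs": {
  "moves": [
    [[0,0,2,0,0],[3.3,0.75,0.2,0,0],[3.3,0.7,0,0,0],[0,0,-0.4,0,0],[0,0,-0.8,0,0],[0,0,-0.2,0,0]]
  ]
}}

```text
t: 25.15
position: [587.8, -59.3, 39.4]
eef_rot: [0.041, -0.094, 0.995, -0.015]
ft_force: [3.7, 0.8, 10.0]
grip_width: 0.002
```

```bash
python3 -c "
from h import *
rel()"
```

```text
t 25.15 stand [ -11.1 -106.8   39.4] rel wheel [28.9 -1.8 -8.6] F [ 3.7  0.8 10. ] q [ 0.16  0.84 -0.26  1.88  0.58  0.41  1.23]
```

Emit:
{"fn": "move_arm", "kwargs": {
  "moves": [
    [[-0.8,-0.16,0.1,0,0],[-0.8,-0.16,0,0,0],[-0.8,-0.16,0,0,0],[-0.8,-0.16,-0.1,0,0],[-0.8,-0.16,-0.2,0,0],[-0.8,-0.16,-0.2,0,0],[-0.8,-0.16,-0.2,0,0],[0,0,2,0,0],[3.3,0.75,0.2,0,0],[3.3,0.7,0,0,0],[0,0,0,0,0]]
  ]
}}

```text
t: 26.25
position: [596.5, -57.4, 58.2]
eef_rot: [0.046, -0.094, 0.994, -0.015]
ft_force: [-0.5, 0.2, 0.8]
grip_width: -0.0
```

```bash
python3 -c "
from h import *
w('e1');print(r.read_state()['eef_rot'])"
```

```text
t 26.25 stand [  -2.2 -106.7   58.2] rel wheel [37.8 -1.7 10.2] F [-0.5  0.2  0.8] q [ 0.18  0.82 -0.29  1.86  0.57  0.45  1.23]
[ 0.04282875 -0.09401575  0.9945133  -0.01643265]
```

View pics/e1.png

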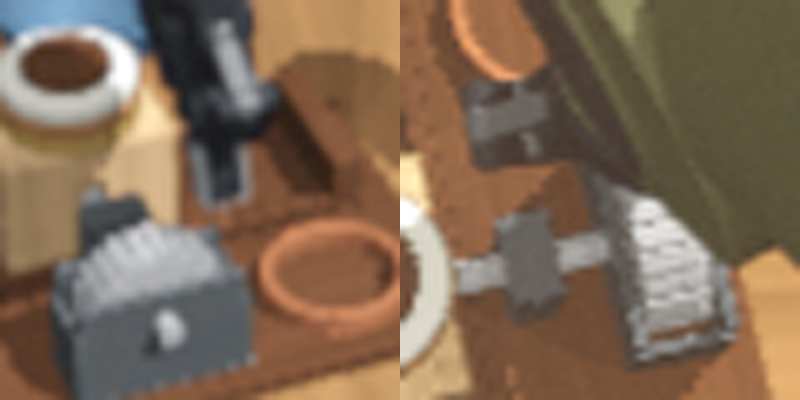

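Emit:
{"fn": "move_arm", "kwargs": {
  "moves": [
    [[-0.7,-0.1,-0.6,0,0],[0,0,-0.8,0,0],[0,0,-0.2,0,0],[-0.8,-0.16,0,0,0],[-0.8,-0.16,0,0,0],[-0.8,-0.16,0,0,0],[-0.8,-0.16,-0.1,0,0],[-0.8,-0.16,-0.2,0,0],[-0.8,-0.16,-0.2,0,0],[-0.8,-0.16,-0.2,0,0]]
  ]
}}

```text
t: 27.35
position: [529.3, -72.1, 35.8]
eef_rot: [0.05, -0.094, 0.994, -0.016]
ft_force: [-0.2, 0.1, -0.5]
grip_width: -0.002
```

Emit:
{"fn": "move_arm", "kwargs": {
  "moves": [
    [[0,0,2,0,0],[3.3,0.75,0.2,0,0],[3.3,0.7,0,0,0],[0,0,0,0,0]]
  ]
}}

```text
t: 27.75
position: [584.6, -59.9, 54.2]
eef_rot: [0.04, -0.094, 0.995, -0.018]
ft_force: [-0.7, -0.7, -0.3]
grip_width: -0.0
```

```bash
python3 -c "
from h import *
w('e2');print(r.read_state()['eef_rot'])"
```

```text
t 27.75 stand [ -14.4 -106.8   54.2] rel wheel [25.6 -1.8  6.2] F [-0.7 -0.7 -0.3] q [ 0.17  0.82 -0.28  1.89  0.58  0.44  1.22]
[ 0.0367627  -0.09396427  0.99472223 -0.01862517]
```

View pics/e2.png

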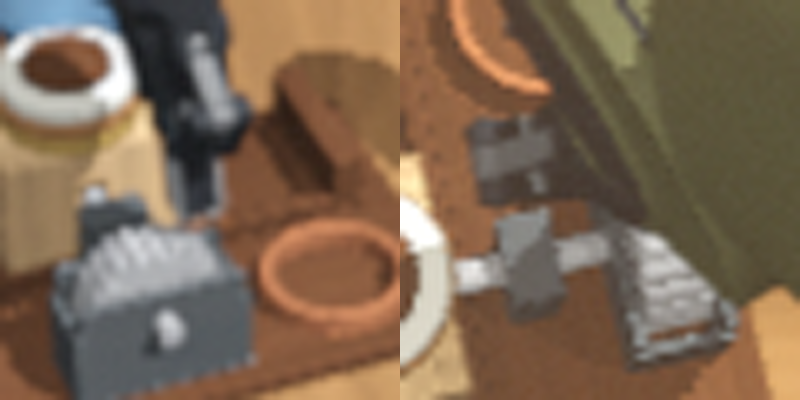

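Emit:
{"fn": "move_arm", "kwargs": {
  "moves": [
    [[0.4,0.1,-0.2,0,0],[0,0,-0.8,0,0],[0,0,-0.2,0,0],[-0.8,-0.16,0,0,0],[-0.8,-0.16,0,0,0],[-0.8,-0.16,0,0,0],[-0.8,-0.16,-0.1,0,0],[-0.8,-0.16,-0.2,0,0],[-0.8,-0.16,-0.2,0,0],[-0.8,-0.16,-0.2,0,0]]
  ]
}}

```text
t: 28.85
position: [533.5, -71.5, 37.0]
eef_rot: [0.048, -0.095, 0.994, -0.018]
ft_force: [0.4, 0.7, -0.5]
grip_width: -0.003
```

Emit:
{"fn": "move_arm", "kwargs": {
  "moves": [
    [[0,0,2,0,0],[3.3,0.75,0.2,0,0],[3.3,0.7,0,0,0],[0,0,0,0,0]]
  ]
}}

```text
t: 29.25
position: [588.6, -59.2, 55.1]
eef_rot: [0.038, -0.094, 0.995, -0.02]
ft_force: [-0.0, 1.2, -0.2]
grip_width: 0.003
```

```bash
python3 -c "
from h import *
w('e3');print(r.read_state()['eef_rot'])"
```

```text
t 29.25 stand [ -10.2 -106.9   55.1] rel wheel [29.8 -1.9  7.1] F [-0.   1.2 -0.2] q [ 0.17  0.82 -0.29  1.87  0.58  0.46  1.22]
[ 0.03423812 -0.09409013  0.99476284 -0.02053495]
```

View pics/e3.png

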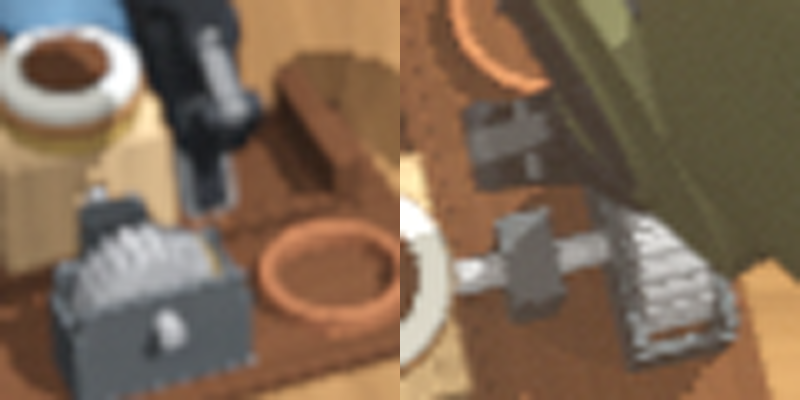

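Emit:
{"fn": "move_arm", "kwargs": {
  "moves": [
    [[0,0,-0.3,0,0],[0,0,-0.8,0,0],[0,0,-0.2,0,0],[-0.8,-0.16,0,0,0],[-0.8,-0.16,0,0,0],[-0.8,-0.16,0,0,0],[-0.8,-0.16,-0.1,0,0],[-0.8,-0.16,-0.2,0,0],[-0.8,-0.16,-0.2,0,0],[-0.8,-0.16,-0.2,0,0]]
  ]
}}

```text
t: 30.35
position: [532.3, -72.0, 36.7]
eef_rot: [0.045, -0.095, 0.994, -0.02]
ft_force: [0.3, -0.6, 0.7]
grip_width: -0.005
```

Emit:
{"fn": "move_arm", "kwargs": {
  "moves": [
    [[0,0,2,0,0],[3.3,0.75,0.2,0,0],[3.3,0.7,0,0,0],[0,0,0,0,0]]
  ]
}}

```text
t: 30.75
position: [587.2, -59.7, 54.8]
eef_rot: [0.035, -0.095, 0.995, -0.021]
ft_force: [-0.2, 1.1, -0.5]
grip_width: -0.001
```

```bash
python3 -c "
from h import *
w('e4');print(r.read_state()['eef_rot'])"
```

```text
t 30.75 stand [ -11.7 -107.1   54.8] rel wheel [28.3 -2.1  6.8] F [-0.2  1.1 -0.5] q [ 0.17  0.82 -0.3   1.87  0.59  0.47  1.21]
[ 0.03117483 -0.09423038  0.99481018 -0.02239366]
```

View pics/e4.png

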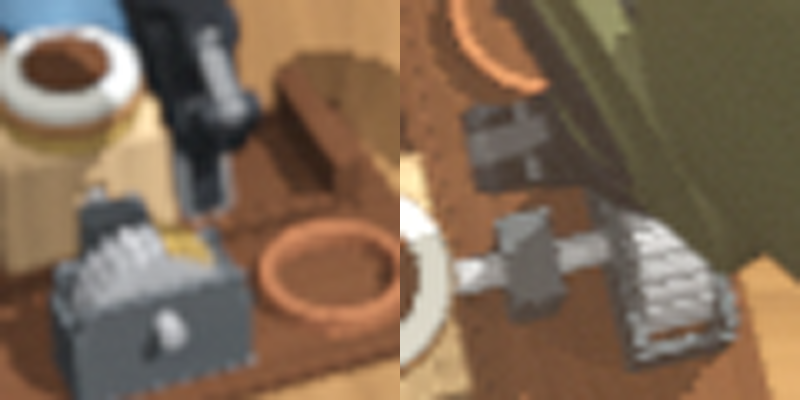

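Emit:
{"fn": "move_arm", "kwargs": {
  "moves": [
    [[0.1,0,-0.3,0,0],[0,0,-0.8,0,0],[0,0,-0.2,0,0],[-0.8,-0.16,0,0,0],[-0.8,-0.16,0,0,0],[-0.8,-0.16,0,0,0],[-0.8,-0.16,-0.1,0,0],[-0.8,-0.16,-0.2,0,0],[-0.8,-0.16,-0.2,0,0],[-0.8,-0.16,-0.2,0,0],[0,0,3,0,0],[0,0,3,0,0]]
  ]
}}

```text
t: 32.05
position: [524.9, -73.2, 93.7]
eef_rot: [0.035, -0.096, 0.995, -0.023]
ft_force: [1.6, -0.3, 0.1]
grip_width: -0.003
```

```bash
python3 -c "
from h import *
w('e5');print(r.read_state()['eef_rot'])"
```

```text
t 32.05 stand [ -75.5 -107.9   93.7] rel wheel [-35.5  -2.9  45.7] F [ 1.6 -0.3  0.1] q [ 0.21  0.71 -0.3   2.03  0.6   0.42  1.2 ]
[ 0.03901056 -0.09488561  0.99446257 -0.02278366]
```

View pics/e5.png

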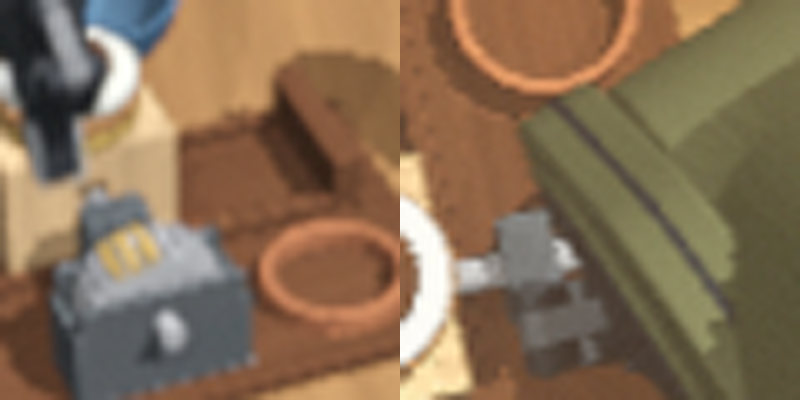

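The brass is at (128,250), about 20° past its starting place, so the total is roughly 2.05 turns. Now I go behind the block, which is the -x side, staying high.

Emit:
{"fn": "move_arm", "kwargs": {
  "moves": [
    [[-1.2,2.5,0,0,0],[-1.2,2.5,0,0,0],[-1.2,2.5,0,0,0],[-1.2,2.5,0,0,0],[0,0,0,0,0]]
  ]
}}

```text
t: 32.65
position: [470.1, 25.3, 91.5]
eef_rot: [0.033, -0.092, 0.995, -0.024]
ft_force: [0.6, 0.2, 0.5]
grip_width: -0.001
```

```bash
python3 -c "
from h import *
print(r.read_state()['eef_rot']);look2('f1',(0,37))"
```

```text
[ 0.03328101 -0.09167663  0.99494776 -0.02380617]
t 32.75 stand [-108.7   -4.5   91.6] rel wheel [-68.7 100.5  43.6] F [ 0.3 -1.  -0.4] q [-0.08  0.66 -0.18  2.19  0.62  0.29  0.95]
```

View pics/f1.png

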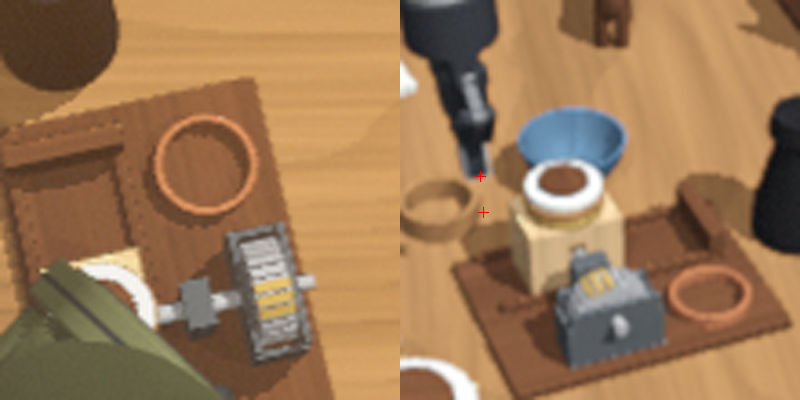

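Emit:
{"fn": "move_arm", "kwargs": {
  "moves": [
    [[0.7,0.4,0,0,0],[0.7,0.4,0,0,0],[0,0,-1,0,0],[0,0,-1,0,0],[0,0,0,0,0]]
  ]
}}

```text
t: 33.25
position: [488.5, 25.5, 69.0]
eef_rot: [0.034, -0.085, 0.995, -0.026]
ft_force: [-0.1, 0.1, 0.9]
grip_width: 0.007
```

```bash
python3 -c "
from h import *
print(r.read_state()['eef_rot']);look2('f2',(37,))"
```

```text
[ 0.03364317 -0.0849218   0.99547854 -0.0260559 ]
t 33.35 stand [-91.2  -3.9  69.9] rel wheel [-51.2 101.1  21.9] F [-0.3  0.2 -0.1] q [-0.1   0.72 -0.15  2.15  0.63  0.27  0.92]
```

View pics/f2.png

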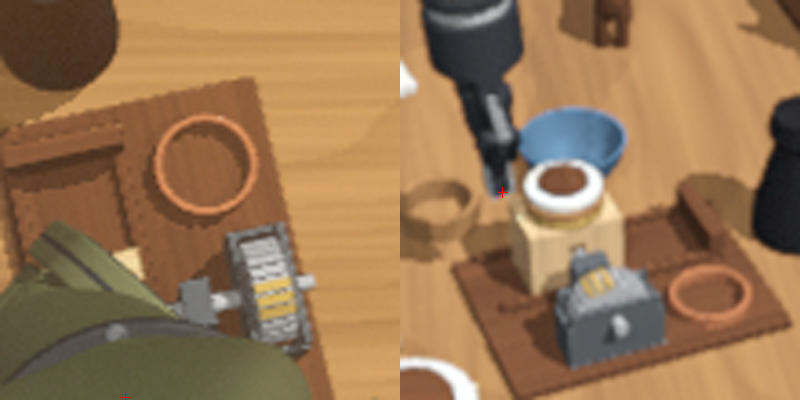

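Emit:
{"fn": "move_arm", "kwargs": {
  "moves": [
    [[-0.4,0,-1,0,0],[0,0.3,-1,0,0],[0,0,-1,0,0],[0,0,0,0,0]]
  ]
}}

```text
t: 33.75
position: [485.8, 27.8, 40.1]
eef_rot: [0.035, -0.084, 0.996, -0.026]
ft_force: [0.5, -0.2, 0.2]
grip_width: 0.001
```

```bash
python3 -c "
from h import *
print(r.read_state()['eef_rot']);rel()"
```

```text
[ 0.03546389 -0.08374782  0.99551968 -0.02586856]
t 33.75 stand [-93.5  -1.1  40.1] rel wheel [-53.5 103.9  -7.9] F [ 0.5 -0.2  0.2] q [-0.17  0.78 -0.05  2.18  0.67  0.15  0.88]
```

Emit:
{"fn": "move_arm", "kwargs": {
  "moves": [
    [[0,0,-0.7,0,0],[0,0,-0.6,0,0],[0,0,0,0,0]]
  ]
}}

```text
t: 34.05
position: [486.6, 27.7, 27.2]
eef_rot: [0.036, -0.083, 0.996, -0.026]
ft_force: [-0.4, 0.6, -0.5]
grip_width: -0.001
```

```bash
python3 -c "
from h import *
print(r.read_state()['eef_rot']);look2('f3',(37,))"
```

```text
[ 0.03637117 -0.08335289  0.99552624 -0.02563069]
t 34.15 stand [-92.6  -1.4  27.6] rel wheel [-52.6 103.6 -20.4] F [-0.  -0.5  0.5] q [-0.19  0.8  -0.01  2.19  0.68  0.11  0.86]
```

View pics/f3.png

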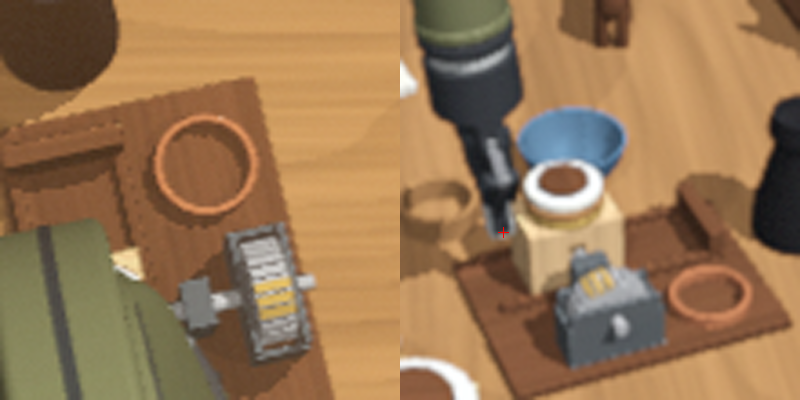

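Emit:
{"fn": "move_arm", "kwargs": {
  "moves": [
    [[0.4,0.08,0,0,0],[0.4,0.08,0,0,0],[0.5,0.1,0,0,0],[0.5,0.1,0,0,0],[0.5,0.1,0,0,0]]
  ]
}}

```text
t: 34.65
position: [509.6, 31.7, 28.0]
eef_rot: [0.035, -0.083, 0.996, -0.026]
ft_force: [-2.1, -0.6, -0.8]
grip_width: 0.002
```

```bash
python3 -c "
from h import *
print(r.read_state()['eef_rot']);look2('f4',(37,))"
```

```text
[ 0.03509933 -0.0830508   0.99558112 -0.02624585]
t 34.75 stand [-68.2  -1.9  28.1] rel wheel [-28.2 103.1 -19.9] F [ 0.  -0.4  0.3] q [-0.15  0.81 -0.08  2.11  0.67  0.2   0.88]
```

View pics/f4.png

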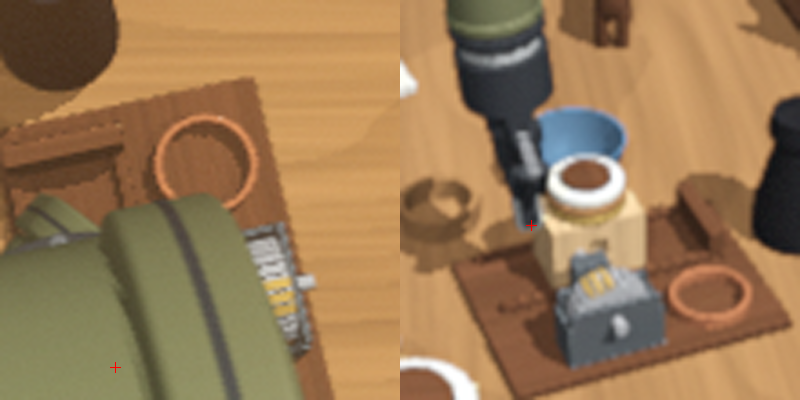

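The block is free and slides (2 N). I keep pushing.

Emit:
{"fn": "move_arm", "kwargs": {
  "moves": [
    [[0.5,0.1,0,0,0],[0.5,0.1,0,0,0],[0.5,0.1,-0.1,0,0],[0.5,0.1,0,0,0],[0.5,0.1,-0.1,0,0],[0.5,0.1,0,0,0],[0.5,0.1,0,0,0],[0.4,0.08,0,0,0]]
  ]
}}

```text
t: 35.55
position: [550.4, 40.0, 25.7]
eef_rot: [0.034, -0.083, 0.996, -0.026]
ft_force: [-1.9, -0.1, 2.1]
grip_width: -0.002
```

```bash
python3 -c "
from h import *
print(r.read_state()['eef_rot']);look2('f5',(37,))"
```

```text
[ 0.03401043 -0.08297671  0.9956196  -0.0264532 ]
t 35.65 stand [-26.8  -2.1  25.9] rel wheel [ 13.2 102.9 -22.1] F [-0.5 -0.6  0.1] q [-0.1   0.84 -0.17  1.99  0.63  0.32  0.93]
```

View pics/f5.png

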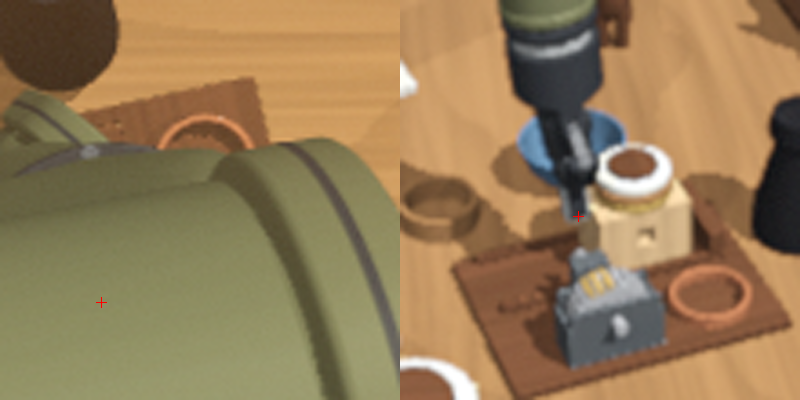

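Emit:
{"fn": "move_arm", "kwargs": {
  "moves": [
    [[0.4,0.08,0,0,0],[0.4,0.08,0,0,0],[0.3,0.06,0,0,0]]
  ]
}}

```text
t: 35.95
position: [562.0, 42.4, 25.7]
eef_rot: [0.034, -0.083, 0.996, -0.026]
ft_force: [-2.4, 0.4, 1.2]
grip_width: 0.002
```

Emit:
{"fn": "move_arm", "kwargs": {
  "moves": [
    [[0.3,0.06,0,0,0],[0.3,0.06,0,0,0]]
  ]
}}

```text
t: 36.15
position: [565.4, 42.9, 25.3]
eef_rot: [0.031, -0.083, 0.996, -0.027]
ft_force: [-9.3, 0.0, 6.4]
grip_width: 0.002
```

```bash
python3 -c "
from h import *
print(r.read_state()['eef_rot']);look2('f6',(37,))"
```

```text
[ 0.03122584 -0.08305484  0.99568297 -0.0272444 ]
t 36.25 stand [-12.7  -2.2  25.3] rel wheel [ 27.3 102.8 -22.7] F [-7.1 -0.3  3.9] q [-0.08  0.85 -0.2   1.93  0.61  0.37  0.96]
```

View pics/f6.png

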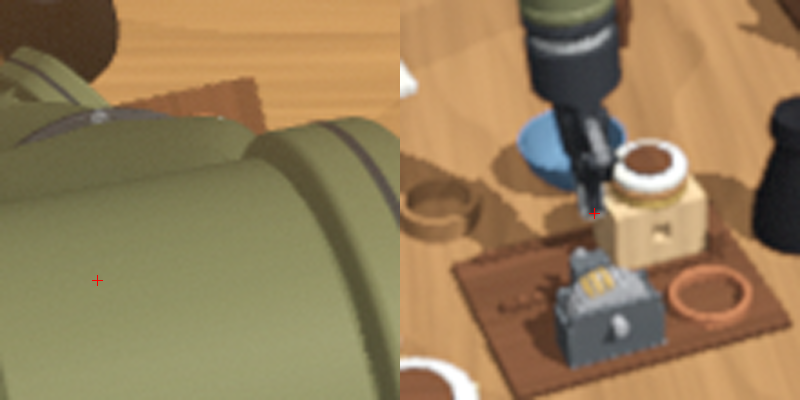

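The force jumped to 9 N at TCP x = -12.7, against an expected -13, so the block is on the stop. I hold briefly, then back off and rise.

Emit:
{"fn": "move_arm", "kwargs": {
  "moves": [
    [[0.2,0.04,0,0,0],[0.2,0.04,0,0,0],[0.1,0.02,0,0,0],[-0.5,-0.1,0,0,0],[-1,-0.2,0,0,0],[-1,-0.2,0,0,0],[-1,-0.2,1,0,0],[0,0,3,0,0],[0,0,3,0,0],[-1,0,3,0,0],[-2,0,3,0,0],[-2,0,2,0,0]]
  ]
}}

```text
t: 37.45
position: [479.3, 35.0, 180.8]
eef_rot: [0.031, -0.083, 0.996, -0.028]
ft_force: [-0.5, 0.6, -0.5]
grip_width: -0.0
```

Emit:
{"fn": "move_arm", "kwargs": {
  "moves": [
    [[-2,3,1,0,0],[-2,4,0,0,0],[-2,4,0,0,0],[-1,4,0,0,0],[0,4,0,0,0],[0,4,0,0,0],[0,4,0,0,0],[0,0,0,0,0],[0,0,0,0,0]]
  ]
}}

```text
t: 38.35
position: [403.0, 311.0, 201.9]
eef_rot: [0.041, -0.079, 0.996, -0.026]
ft_force: [0.1, -1.0, -0.1]
grip_width: 0.003
```

```bash
python3 -c "
from h import *
look2('g1',());look('g2')
pts={'blk TL':[75,30,74],'TR':[75,-30,74],'BR':[-5,-30,74],'BL':[-5,30,74]}
for k,p in pts.items(): print(k,((proj('top',S(p))[0]-[230,140])*400/110).round(),((proj('side',S(p))[0]-[220,150])*400/110+[400,0]).round())"
```

```text
t 38.45 stand [-117.9  292.5  202. ] rel wheel [-77.9 397.5 154. ] F [ 0.1 -1.  -1.3] q [-0.58  0.53 -0.36  1.94  0.42  0.73  0.52]
blk TL [ 16. 151.] [677. 158.]
TR [111. 131.] [704. 197.]
BR [139. 255.] [614. 219.]
BL [ 42. 276.] [590. 179.]
```

View pics/g1.png

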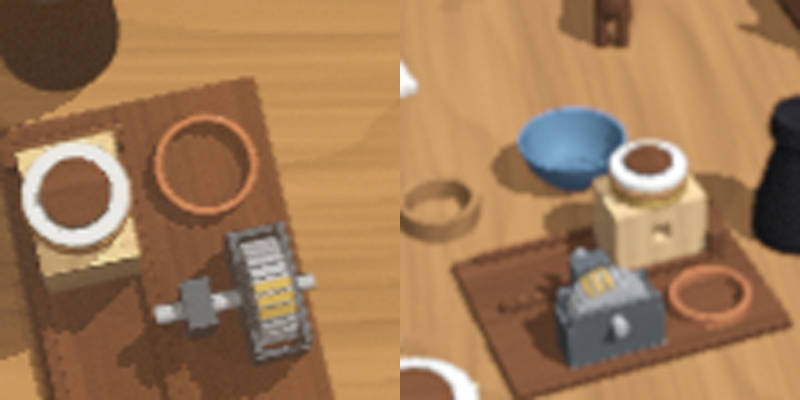

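Block corners match the against-the-stop prediction to about 1 px, the wheel mark is unchanged, and the wares seen in the crop have not moved. I hand in.

```bash
python3 -c "
from h import *
r.close_job();rel()"
```

```text
the job is handed in; nothing more can be done
the job is handed in; nothing more can be done
```

I loosened the lock wheel about two turns and pushed the freed bangle block against the end stop. I handed the job in at about 38.5 s of the 72 s allowed.

**Wheel:** 16 light fingertip strokes across the top of the rim did it. One of them pressed too hard and barely turned the wheel. The brass mark came round twice and stopped about 20° past its starting place, so I judge it at about 2.05 turns. That figure comes from the pictures alone.

**Block:** It slid with about 2 N, then the force jumped to 9 N within 1 mm of where contact with the stop was expected. In the last pictures its top corners match the against-the-stop position to about 1 pixel, roughly 2 mm. It stands flat, and the arm is clear of everything.

**Other wares:** The flat bangle, bowl, cone and wide bangle look unmoved in the final side and top crops. I did not check the tray, elephant or drum again at the end; the arm never went near them.

**Disagreements:**
- The visible fingertip sits about 37 mm above the reported TCP. I confirmed this by touching the wheel top, and corrected for it.
- The tool tilted by up to about 8° during the strokes and was still about 4.5° off vertical at the end. This did no harm.

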